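# Nip up the gland nut on the air manifold

### The arm

A 7-joint arm with a two-finger parallel gripper is mounted at the origin on the work surface. World frame = base frame: x ahead of the robot, y to its left, z up, the work surface at z = 0. Lengths are in mm, angles in rad, forces in N, time in s.
With the tool pointing down it reaches from about 425 to 825 mm from the base axis. Payload 3.6 kg.
Tool frame: the origin (TCP) lies midway between the tips of the shut fingers; the grasp point (between the pads) lies 19 mm behind it; z points along the fingers, y is the line along which they close (so a half turn about z gives the same grasp; the last joint's range is limited). The gripper opens to 93 mm and grips with 3 to 60 N. Pads are 15 mm wide; open, the fingers measure 128 mm over their backs; the gripper's body (75 mm by 188 mm) begins 65 mm behind the grasp point.
Start: joints at [-1.159, 0.615, -0.013, 1.423, 0.008, 1.103, -0.04], TCP at [275.53, 588.681, 218.64] pointing down, gripper open.
Joint ranges: [-3.12, 3.12], [-0.3, 2.06], [-1.34, 1.32], [0.26, 2.42], [-1.36, 4.5], [0.01, 1.98], [-2.84, 2.84]. Speed limits (rad/s): [2.79, 2.79, 3.14, 3.14, 3.14, 3.14, 3.14].

### API

Orientations are given as a unit quaternion [w, x, y, z].
In Python, from bench import sensors, get_image, calibration, arm gives the robot as it stands. The module is installed in compiled form; this text tells all that it offers.
- The arm moves only by the shell command python3 -m crank 'ROWS'. ROWS is JSON, a list of rows, each a list of 7 numbers: the shift along the tool's x, y, z in cm, then the turn, a rotation vector about the tool's x, y, z in degrees, then the finger opening in cm, from 0 to 9.3. A call has 1 to 12 rows; each row shifts and turns the commanded pose from where the row before left it, along the tool's axes as they then stand; what a row does not reach is not made up. A row lasts 1/10 s, in which the tool goes at most 50 mm and 8.59 degrees, less where a joint would pass 70% of its speed; a pose out of reach is approached as far as the arm can. A call is refused whole if a number of a shift passes 5 or a number of a turn 8.59, either way. A call with a gripper value outside its range is refused whole. The fingers move at their own pace and stop on an object; the grip force is fixed at half the most. Time passes only in rows, so rows that do not move let the fingers close. It gives the time, the measured TCP pose, the force, the opening and the grip force at its end, in the units of the state.
- sensors.get_state(): the state, without advancing time (a new reading comes with each control period).
- get_image(name): name is "scene" or "top"; returns the picture (420x560x3 uint8, red, green, blue); there is no depth.
- calibration(name): a dict with "mtx" (3x3 intrinsics, pixels), "position" and "rotation" of the camera in the world. Camera axes: x right, y down, z forward; pixel columns grow to the right and rows downward; lengths in mm; the calibration is good to about 2 mm. A picture is of the moment at which its call begins. calibration takes no time and is no camera call.
- arm.sign_off(): hands the job in; it is judged then, once.
The state is a dict: "time_s": time; "joints": joint angles; "joint_vel": joint speeds; "joint_torque": joint torques, N m; "eef_pos": TCP position; "tool_rot": TCP orientation; "ft_force": force on the tool from outside, world axes, zero at the start; "wrist_torque": the same for the moment, N m; "grip_width": opening from 0.0 (shut) to 1.0 (fully open); "finger_force": force on a finger pad.
Only numpy, scipy, OpenCV 4.12 (cv2) and the standard library are available. Lean on these libraries where they do the work, as an engineer would, in place of code of your own. Each camera call takes 0.05 s, during which the arm holds its last target. There are 200 camera calls.

### The job

Repack job on the air manifold: shut the ball valve, run the brass gland nut down finger-tight (clockwise) by its knurled collar, then give it one further quarter turn with the big open-ended wrench, no more, and only then open the valve fully again. Lay the wrench back on its wooden rest, and clear away the loose tapered caps by nesting every one of them, knob up and fully home, over one another on the cone-shaped holder. Never turn the nut while the valve is open or tighten it past finger-tight with the fingers, and leave everything else on the bench where it is.

Things in the scene. Friction and masses are not known exactly. Their poses are not given: they have to be found in the camera images.
- valve (a joint): ball valve lever on the pipe manifold: 0 = closed (lever square to the pipe, pointing away from the robot), 1.57 = fully open (lever along the pipe, pointing to the robot's left, away from the gland nut); stops at both ends; grows counter-clockwise seen from above; turns with about 0.25 N m and stays where it is left
- valve_hinge (a point): point on the valve lever's vertical hinge axis, at the lever's mid-height (102 mm above the bench); does not turn; its y axis runs along the pipe from the gland nut to the valve, its x axis is the direction of the closed lever. The pipe's top is 59 mm and the valve body's top 69 mm above the bench
- valve_grip (a point): on the valve lever, 80 mm from its hinge axis, at mid-height; x axis points out along the lever. The lever is a level bar 115 mm long from the axis, 14 mm wide, 16 mm high
- nut (a joint): free running turn of the brass gland nut, clockwise seen from above; turns easily (0.06 N m) up to 3.0, where it stops finger-tight
- seat (a joint): turn of the nut beyond finger-tight, clockwise seen from above; 0 until then; 1.57 = a quarter turn. Stiff (1.2 N m, stays where it is left): it needs the wrench, and a light finger grip of about 12 N on the collar slips instead of turning it. The nut's total turn is nut + seat; the nut does not move up or down
- nut_hex (a point): centre of the nut's hexagon on its vertical axis, 81 mm above the bench; turns with the nut. The hexagon is 40 mm across flats, 22 mm high; its y axis is square to a pair of flats (so a wrench slot lies along x, or along x turned by 60 or 120 degrees)
- nut_collar (a point): centre of the round knurled collar for the fingers, on top of the hexagon: 24 mm across, 34 mm high (92 to 126 mm above the bench). A 12 mm copper tube rises through it to 150 mm above the bench
- gland_nut: the brass gland nut (hexagon and collar); origin on its axis at the hexagon's underside
- wrench_grip (a point): middle of the place to hold the big open-ended steel wrench, near its balance point, half-way up; x axis points to the jaw, z up. Handle 16 mm wide, 12 mm thick, the tail (20 mm wide) ends 84 mm behind this point. Mass about 0.3 kg
- wrench_jaw (a point): centre of the wrench's jaw slot, 125 mm ahead of wrench_grip, half-way up, where the nut's centre should be; slot 43 mm wide, open to +x (jaw tips 21 mm ahead, slot bottom 25 mm behind), jaws 12 mm thick, 71 mm over all. It goes on from the side or from above
- rest_seat (a point): the wrench's rest: two wooden blocks 90 mm apart (each 20 mm along the handle, tops 30 mm above the bench) carrying the handle, with 10 mm fences 48 mm apart; this point is where wrench_grip lies when the wrench is on the rest, 36 mm above the bench; x axis along the wrench, to its jaw (the wrench may also lie the other way)
- holder_mid (a point): fixed aluminium cone-shaped cap holder with a round foot 76 mm across and 6 mm high, then the same outside shape as a cap; this point is half-way up that shape (41 mm above the bench). A cap fully home lies 30 mm above the one beneath it: its cap_mid is 30, 60 or 90 mm above this point
- cap1_mid (a point): tapered grey plastic thread cap, hollow, mouth down; this point is its centre half-way up (35 mm over its mouth), z axis towards its knob. Skirt 54 mm across at the mouth, 40 mm at its top (46 mm up), wall 3 mm, cavity 40 mm deep; solid round knob on top 30 mm across, 24 mm high; 70 mm in all; 0.06 kg (may be absent)
- cap2_mid (a point): tapered grey plastic thread cap, hollow, mouth down; this point is its centre half-way up (35 mm over its mouth), z axis towards its knob. Skirt 54 mm across at the mouth, 40 mm at its top (46 mm up), wall 3 mm, cavity 40 mm deep; solid round knob on top 30 mm across, 24 mm high; 70 mm in all; 0.06 kg (may be absent)
- cap3_mid (a point): tapered grey plastic thread cap, hollow, mouth down; this point is its centre half-way up (35 mm over its mouth), z axis towards its knob. Skirt 54 mm across at the mouth, 40 mm at its top (46 mm up), wall 3 mm, cavity 40 mm deep; solid round knob on top 30 mm across, 24 mm high; 70 mm in all; 0.06 kg (may be absent)
- tape: roll of black tape lying flat, 68 mm across, 22 mm high; bystander, not to be disturbed; origin at its underside or middle
- tin: flat round steel tin, 60 mm across, 24 mm high; bystander, not to be disturbed; origin at its underside or middle

How it is judged:
By the outcome, as a careful person would: the job done as asked, in the order asked, and still so for the second after the job is handed in, with the robot touching nothing.
Of cap1, cap2, cap3 only 1 to 3 are there at a start; the rules pass over those that are not, and their reading is None.
At some moment in a run one of cap1, cap2, cap3 may be knocked a few centimetres aside while the robot is not near it.
It also fails if it takes over 210 s, if anything falls off the work surface, if the arm or the gripper's body presses on something with over 40 N, if the wrist force passes 120 N, or if a joint passes its speed limit or range.

## Working session

There is one attempt and no reset: what is moved stays moved. The work goes in short steps, Python scripts to look and compute and a shell command to move; the robot and the scene stay as the last step left them, time stands still between calls to the robot, and variables do not carry over. Pictures are saved under pics/ and viewed, at most 14 in all, crops included, and the job is handed in when it is done.

```bash
mkdir -p pics; python3 - <<'E'
from bench import sensors,get_image,calibration
import cv2
for n in("scene","top"):
    cv2.imwrite(f"pics/{n}0.png",cv2.resize(get_image(n)[:,:,::-1],(800,600),interpolation=cv2.INTER_CUBIC)); c=calibration(n); print(n,c)
print(sensors.get_state())
E
```

```text
scene {'mtx': array([[399.32417844,   0.        , 283.29608338],
       [  0.        , 399.32417844, 209.46850625],
       [  0.        ,   0.        ,   1.        ]]), 'position': array([1075.05408826, -123.3610681 ,  972.36738743]), 'rotation': array([-0.21024086,  0.76246921,  0.58905768, -0.16568203])}
top {'mtx': array([[504.7860707 ,   0.        , 282.04313674],
       [  0.        , 504.7860707 , 192.77801774],
       [  0.        ,   0.        ,   1.        ]]), 'position': array([ 317.6636313 ,   -1.40406903, 1281.58443834]), 'rotation': array([ 0.07466785, -0.70247879,  0.7035303 , -0.07741686])}
{'time_s': 0.1, 'joints': array([-1.15951728,  0.61580901, -0.01263499,  1.4247014 ,  0.00811725,
        1.10338219, -0.04037873]), 'joint_vel': array([ 0.00242801, -0.00302701, -0.00028561, -0.0031657 , -0.00097076,
        0.00021731, -0.00132848]), 'joint_torque': array([ 6.87736083e-04, -4.60041189e+01,  2.09832494e-01, -1.66244441e+01,
       -6.11658138e-02,  1.69630459e-02,  1.09365562e-04]), 'eef_pos': array([275.24508339, 588.08364654, 217.61805343]), 'tool_rot': array([-2.29004297e-04,  2.17092264e-01,  9.76150441e-01, -1.10123093e-03]), 'ft_force': array([ 0.70929159, -0.14555952,  0.01324984]), 'wrist_torque': array([-0.01522485,  0.00740196,  0.00543667]), 'finger_force': 0.0, 'grip_width': 0.9989530137041919}
```

View pics/scene0.png

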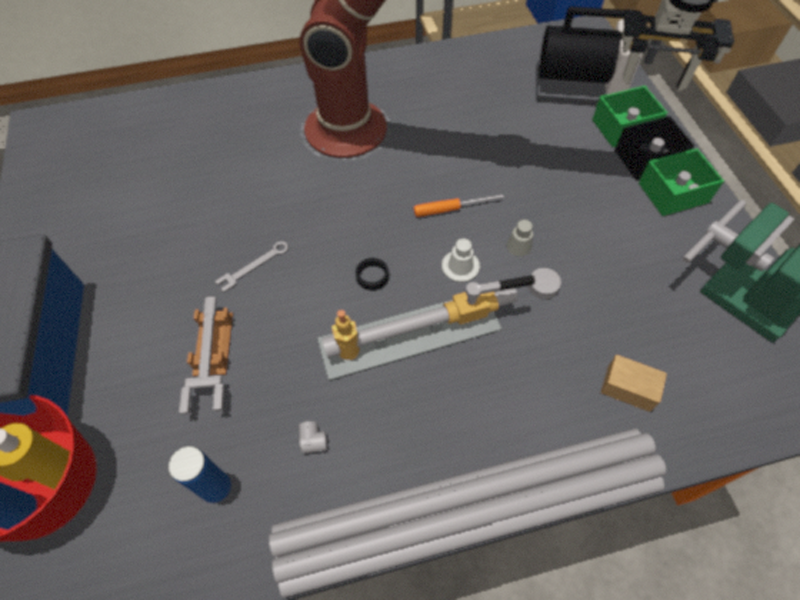

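View pics/top0.png

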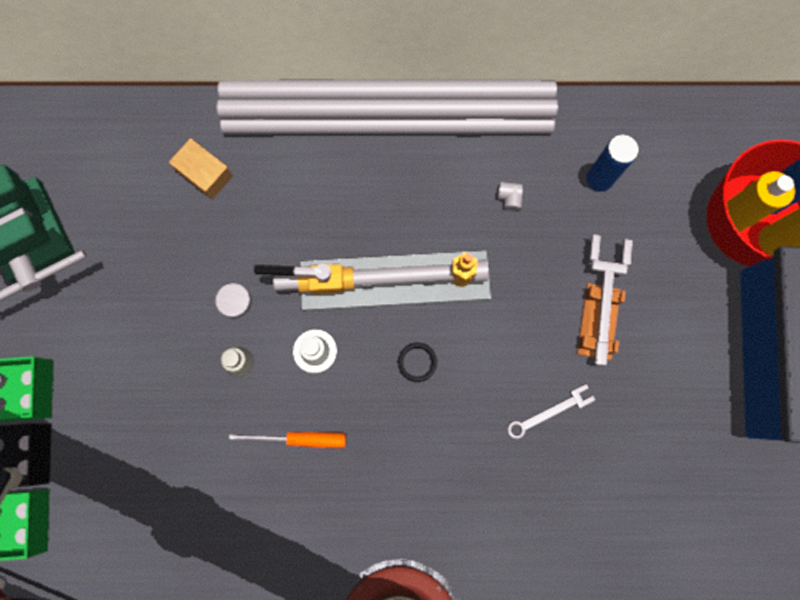

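The top view shows the valve lever pointing left, so the valve is open, with its hinge at about (320,272). The nut is at (466,262), the wrench on its rest at (604,300), the holder at (314,348), and one loose cap at (233,358). I'll check the green bins, take a zoom, and turn pixels into positions.

```bash
cat > h.py <<'E'
import numpy as np,cv2
from scipy.spatial.transform import Rotation as R
from bench import sensors,get_image,calibration
S=800/560
def cam(n):
    c=calibration(n);q=c["rotation"];return c["mtx"],c["position"],R.from_quat(q,scalar_first=True).as_matrix()
def pix(n,u,v,z,s=S):
    K,p,M=cam(n);d=M@np.linalg.inv(K)@[(u+.5)/s-.5,(v+.5)/s-.5,1];return np.round(p+d*(z-p[2])/d[2],1)
def proj(n,P):
    K,p,M=cam(n);x=K@M.T@(np.array(P,float)-p);return x[:2]/x[2]
def crop(n,u0,v0,w,h,k,f):
    im=get_image(n)[:,:,::-1][v0:v0+h,u0:u0+w];cv2.imwrite(f,cv2.resize(im,None,fx=k,fy=k,interpolation=cv2.INTER_CUBIC))
def toolmove(dp=(0,0,0)):
    s=sensors.get_state();M=R.from_quat(s["tool_rot"],scalar_first=True);return np.round(M.inv().apply(dp)/10,2)
def st():
    s=sensors.get_state();M=R.from_quat(s["tool_rot"],scalar_first=True)
    print(s["time_s"],np.round(s["eef_pos"],1),np.round(M.as_matrix(),3).tolist(),np.round(s["ft_force"],1),s["grip_width"],s["finger_force"],np.round(s["joints"],2))
E
python3 - <<'E'
from h import *
for l,n,u,v,z in [("nut","top",466,257,150),("nut","scene",341,314,150),("hinge","top",321,271,110),("hinge","scene",474,289,110),("levend","top",255,269,102),("levend","scene",534,281,102),
("cap","top",232,356,70),("cap","scene",525,227,70),("hold","top",311,345,76),("hold","scene",463,245,76),("wjawL","top",597,236,36),("wjawR","top",629,240,36),("wtail","top",601,363,36),("wtail","scene",210,298,36),("wjl","scene",184,410,36),("wjr","scene",219,408,36),("tape","top",417,362,11),("tape","scene",372,274,11),("tin","top",232,299,24),("tin","scene",546,283,24)]: print(l,n,pix(n,u,v,z))
st()
import cv2
a=get_image("scene")[:,:,::-1];b=get_image("top")[:,:,::-1]
A=cv2.resize(a[50:160,400:530],None,fx=3,fy=3,interpolation=2)
B=cv2.resize(b[150:280,140:360],None,fx=3.5,fy=3.5,interpolation=2)
cv2.imwrite("pics/bins.png",A);cv2.imwrite("pics/topz.png",B)
E
```

```text
nut top [ 596.  -107.7  150. ]
nut scene [ 595.1 -112.6  150. ]
hinge top [582.1 130.5 110. ]
hinge scene [581.6 127.5 110. ]
levend top [587.5 242.1 102. ]
levend scene [588.4 240.3 102. ]
cap top [445.1 280.9  70. ]
cap scene [445.5 283.   70. ]
hold top [462.7 148.2  76. ]
hold scene [460.6 148.1  76. ]
wjawL top [ 662.6 -354.    36. ]
wjawR top [ 655.1 -410.9   36. ]
wtail top [ 435.7 -347.4   36. ]
wtail scene [ 429.8 -348.    36. ]
wjl scene [ 646.4 -409.4   36. ]
wjr scene [ 658.  -350.7   36. ]
tape top [440.3 -30.7  11. ]
tape scene [438.5 -31.9  11. ]
tin top [550.9 296.6  24. ]
tin scene [555.2 294.1  24. ]
0.1 [275.2 588.1 217.6] [[-0.906, 0.424, -0.001], [0.424, 0.906, -0.002], [-0.0, -0.002, -1.0]] [ 0.7 -0.1  0. ] 0.9989530137041919 0.0 [-1.16  0.62 -0.01  1.42  0.01  1.1  -0.04]
```

View pics/bins.png

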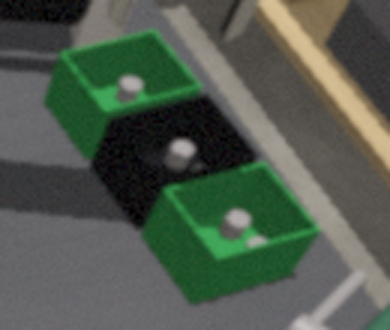

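View pics/topz.png

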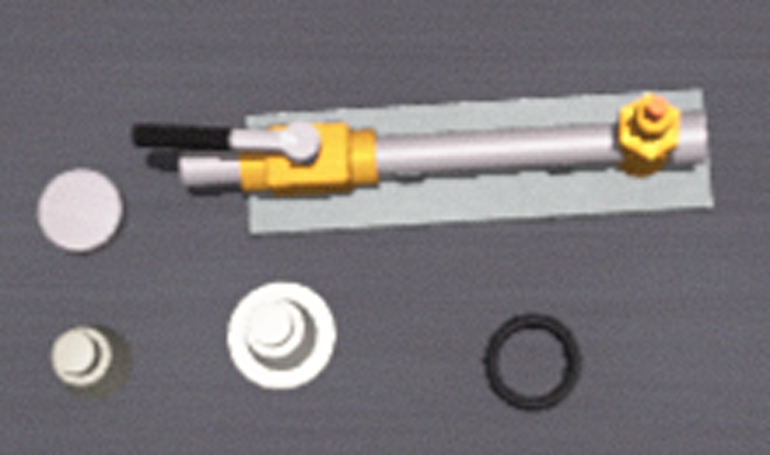

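The bins hold only bolts. The only loose cap stands upright at about (445,282), next to the holder at (462,148). The lever is about 7° short of the pipe direction, so I'll go to it, turn the tool to match and straddle it.

```bash
python3 -m crank '[[0,0,0,0,0,7.5,9.3],[0,0,0,0,0,7.5,9.3],[0,0,0,0,0,7.5,9.3],[0,0,0,0,0,7.5,9.3],[0,0,0,0,0,7.5,9.3],[0,0,0,0,0,7.5,9.3],[0,0,0,0,0,7.5,9.3],[0,0,0,0,0,7.5,9.3],[0,0,0,0,0,7.5,9.3],[0,0,0,0,0,0,9.3]]'; python3 - <<'E'
from h import *
st();p=sensors.get_state()["eef_pos"];print(toolmove(np.array([586,209,p[2]])-p))
E
```

```text
time_s: 1.2
eef_pos: [275.2, 588.6, 218.3]
tool_rot: [0.0, 0.723, 0.691, -0.0]
ft_force: [-0.3, 0.1, 0.8]
grip_width: 0.997
finger_force: 0.0
1.2 [275.2 588.6 218.3] [[0.045, 0.999, -0.0], [0.999, -0.045, -0.001], [-0.001, -0.0, -1.0]] [-0.3  0.1  0.8] 0.9974751114678867 0.0 [-1.34  0.63  0.3   1.43 -0.2   1.11 -1.05]
[-3.654e+01  3.274e+01  3.000e-02]
```

```bash
python3 -m crank '[[-3.65,3.27,0,0,0,0,9.3],[-3.65,3.27,0,0,0,0,9.3],[-3.65,3.27,0,0,0,0,9.3],[-3.65,3.27,0,0,0,0,7],[-3.65,3.27,0,0,0,0,6],[-3.65,3.27,0,0,0,0,6],[-3.65,3.27,0,0,0,0,6],[-3.65,3.27,0,0,0,0,6],[-3.65,3.27,0,0,0,0,6],[-3.65,3.27,0,0,0,0,6],[0,0,3.5,0,0,0,6],[0,0,3,0,0,0,6]]'; python3 - <<'E'
from h import *
st();p=sensors.get_state()["eef_pos"];print(toolmove(np.array([586,209,p[2]])-p))
crop("top",150,140,240,140,3.3,"pics/lev.png")
E
```

```text
time_s: 2.4
eef_pos: [587.4, 206.6, 153.3]
tool_rot: [0.001, 0.723, 0.69, 0.001]
ft_force: [-0.2, 1.0, -0.8]
grip_width: 0.646
finger_force: 0.0
2.4 [587.4 206.6 153.3] [[0.047, 0.999, 0.002], [0.999, -0.047, -0.0], [0.0, 0.002, -1.0]] [-0.2  1.  -0.8] 0.6459913197428363 0.0 [-0.55  0.65  0.3   1.6  -0.22  0.93 -0.22]
[ 0.23 -0.16 -0.  ]
```

View pics/lev.png

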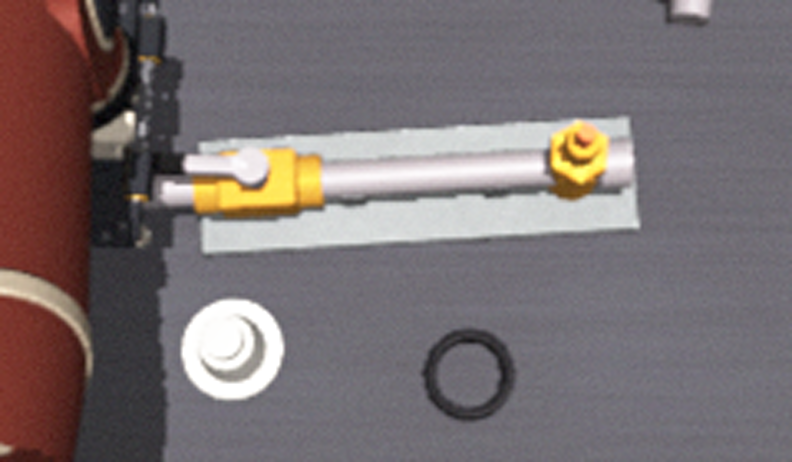

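The arm hides the lever tip, but the hinge at (250,165) agrees with the earlier measurement. I'll go down, narrow the fingers around the lever, and check.

```bash
python3 -m crank '[[0.2,-0.1,3,0,0,0,6],[0,0,3.7,0,0,0,6],[0,0,0,0,0,0,3],[0,0,0,0,0,0,2.4],[0,0,0,0,0,0,2.2],[0,0,0,0,0,0,2.2]]'; python3 - <<'E'
from h import *
st()
crop("scene",270,150,170,140,4,"pics/lev2.png")
E
```

```text
time_s: 3.05
eef_pos: [586.3, 211.8, 88.9]
tool_rot: [0.001, 0.723, 0.691, 0.002]
ft_force: [0.0, 0.2, 0.7]
grip_width: 0.351
finger_force: 0.0
3.05 [586.3 211.8  88.9] [[0.045, 0.999, 0.004], [0.999, -0.045, 0.001], [0.002, 0.004, -1.0]] [0.  0.2 0.7] 0.3507309819303199 0.0 [-0.54  0.73  0.27  1.65 -0.25  0.79 -0.2 ]
```

View pics/lev2.png

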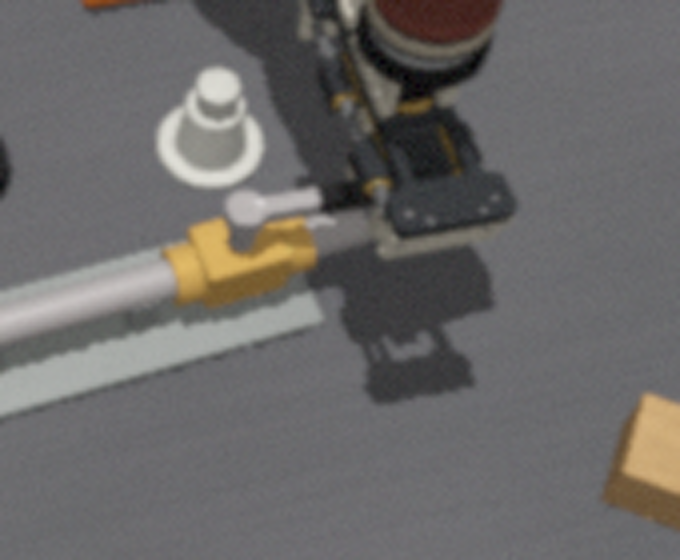

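The lever at (290,205) runs straight into the gripper, between the fingers. Next I'll swing it closed.

```bash
python3 -m crank '[[-0.06,0.98,0,0,0,7,2.2],[-0.06,0.98,0,0,0,7,2.2],[-0.06,0.98,0,0,0,7,2.2],[-0.06,0.98,0,0,0,7,2.2],[-0.06,0.98,0,0,0,7,2.2],[-0.06,0.98,0,0,0,7,2.2],[-0.06,0.98,0,0,0,7,2.2],[-0.06,0.98,0,0,0,7,2.2],[-0.06,0.98,0,0,0,7,2.2],[-0.06,0.98,0,0,0,7,2.2],[-0.06,0.98,0,0,0,7,2.2],[0,0,0,0,0,0,2.2]]'; python3 -c "
from h import *
st();print(sensors.get_state()['wrist_torque'])"
```

```text
time_s: 4.3
eef_pos: [661.5, 146.5, 87.8]
tool_rot: [-0.001, 0.996, 0.091, 0.001]
ft_force: [0.6, 1.7, 0.8]
grip_width: 0.24
finger_force: 0.4
4.3 [661.5 146.5  87.8] [[0.983, 0.181, 0.003], [0.181, -0.983, 0.002], [0.003, -0.001, -1.0]] [0.6 1.7 0.8] 0.23970046165872436 0.36112318230152596 [-0.58  0.87  0.63  1.49 -0.58  0.97 -1.18]
[ 0.18735526  0.04761134 -0.00840651]
```

```bash
python3 -m crank '[[-0.06,0.98,0,0,0,7,2.2],[0,0.3,0,0,0,0,2.2],[0,0.2,0,0,0,0,2.2],[0,0,0,0,0,0,2.2]]'; python3 -c "
from h import *
st()"
 python3 -m crank '[[0,0.3,0,0,0,0,2.2],[0,0.2,0,0,0,0,2.2],[0,0,0,0,0,0,2.2]]'
```

```text
time_s: 4.7
eef_pos: [662.2, 131.4, 87.3]
tool_rot: [-0.0, 1.0, 0.031, 0.001]
ft_force: [1.5, 2.7, 1.3]
grip_width: 0.234
finger_force: 1.3
4.7 [662.2 131.4  87.3] [[0.998, 0.062, 0.001], [0.062, -0.998, 0.001], [0.001, -0.001, -1.0]] [1.5 2.7 1.3] 0.2344416570025401 1.309957355260849 [-0.57  0.87  0.66  1.5  -0.6   0.98 -1.25]
time_s: 5.0
eef_pos: [662.4, 127.2, 86.9]
tool_rot: [-0.001, 1.0, 0.03, 0.0]
ft_force: [1.9, 5.2, 1.3]
grip_width: 0.238
finger_force: 2.3
```

```bash
python3 -m crank '[[0,0.3,0,0,0,0,2.2],[0,0.2,0,0,0,0,2.2],[0,0,0,0,0,0,2.2],[0,0,0,0,0,0,2.2]]';python3 -m crank '[[0,0.2,0,0,0,0,2.2],[0,0.2,0,0,0,0,2.2],[0,0,0,0,0,0,2.2],[0,0,0,0,0,0,2.2]]'
```

```text
time_s: 5.4
eef_pos: [662.4, 127.1, 86.8]
tool_rot: [-0.004, 0.999, 0.032, 0.0]
ft_force: [0.7, 10.4, 3.2]
grip_width: 0.24
finger_force: 4.9
time_s: 5.8
eef_pos: [662.4, 127.1, 86.7]
tool_rot: [-0.007, 0.999, 0.033, -0.0]
ft_force: [2.5, 14.2, 3.0]
grip_width: 0.244
finger_force: 6.9
```

The lever is against its closed stop, with force rising and no motion. Now I'll back off, lift, and pre-wind the tool.

```bash
python3 -m crank '[[0,-1.2,0,0,0,0,2.6],[0,0,0,0,0,0,5],[0,0,-4,0,0,0,6],[0,0,-4,0,0,0,6],[0,0,-4,0,0,-8.5,6],[0,0,-1.5,0,0,-8.5,6],[0,0,0,0,0,-8.5,6],[0,0,0,0,0,-8.5,6],[0,0,0,0,0,-8.5,6],[0,0,0,0,0,-8.5,6],[0,0,0,0,0,-8.5,6],[0,0,0,0,0,-8.5,6]]' >/dev/null; python3 -m crank '[[0,0,0,0,0,-8.5,6],[0,0,0,0,0,-8.5,6],[0,0,0,0,0,-8.5,6],[0,0,0,0,0,-8.5,6],[0,0,0,0,0,-8.5,6],[0,0,0,0,0,-8.5,6],[0,0,0,0,0,-8.5,6],[0,0,0,0,0,-8.5,6],[0,0,0,0,0,-8.5,6],[0,0,0,0,0,-8.5,6],[0,0,0,0,0,-8.5,6],[0,0,0,0,0,-8.5,6]]'; python3 - <<'E'
from h import *
st();p=sensors.get_state()["eef_pos"];print(toolmove(np.array([595.5,-109.5,p[2]])-p))
a=get_image("top")[:,:,::-1][160:220,200:360];b=get_image("scene")[:,:,::-1][190:270,200:360]
cv2.imwrite("pics/v.png",np.vstack([cv2.resize(a,None,fx=4.3,fy=4.3,interpolation=2),cv2.resize(b,None,fx=4.3,fy=4.3,interpolation=2)])[:600])
E
```

```text
time_s: 8.2
eef_pos: [661.3, 124.8, 220.2]
tool_rot: [-0.001, 0.056, 0.998, -0.003]
ft_force: [-0.1, 0.5, 0.8]
grip_width: 0.646
finger_force: 0.0
8.2 [661.3 124.8 220.2] [[-0.994, 0.111, -0.003], [0.111, 0.994, -0.005], [0.002, -0.005, -1.0]] [-0.1  0.5  0.8] 0.6461283348240566 0.0 [-0.2   0.65 -0.05  1.34  0.04  1.15  1.21]
[  3.93 -24.02   0.14]
```

View pics/v.png

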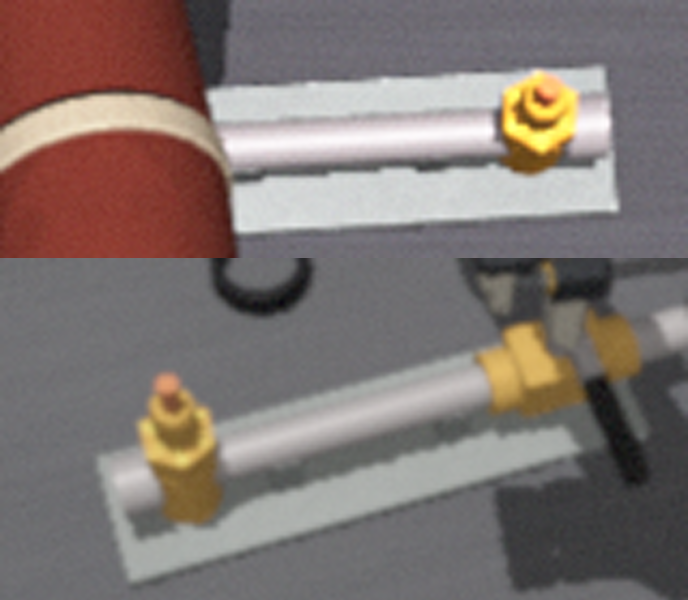

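The valve is closed, with the lever pointing away at (615,430). I'll move over the nut collar and go down with the fingers open.

```bash
python3 -m crank '[[0.79,-4.8,0,0,0,0,6],[0.79,-4.8,0,0,0,0,6],[0.79,-4.8,0,0,0,0,6],[0.79,-4.8,0,0,0,0,6],[0.79,-4.8,0,0,0,0,6],[0,0,3,0,0,0,6],[0,0,3,0,0,0,6],[0,0,3,0,0,0,6],[0,0,3.3,0,0,0,6],[0,0,0,0,0,0,6]]'; python3 - <<'E'
from h import *
st()
a=get_image("top")[:,:,::-1][130:230,240:400];b=get_image("scene")[:,:,::-1][170:270,180:340]
cv2.imwrite("pics/n.png",np.hstack([cv2.resize(a,None,fx=2.5,fy=2.5,interpolation=2),cv2.resize(b,None,fx=2.5,fy=2.5,interpolation=2)]))
E
```

```text
time_s: 9.3
eef_pos: [590.4, -106.3, 93.9]
tool_rot: [-0.006, 0.059, 0.998, -0.001]
ft_force: [-0.4, -0.2, -1.0]
grip_width: 0.642
finger_force: 0.0
9.3 [ 590.4 -106.3   93.9] [[-0.993, 0.119, -0.012], [0.119, 0.993, -0.001], [0.012, -0.002, -1.0]] [-0.4 -0.2 -1. ] 0.6424073957326377 0.0 [ 0.16  0.68 -0.04  1.7   0.04  0.77  1.56]
```

View pics/n.png

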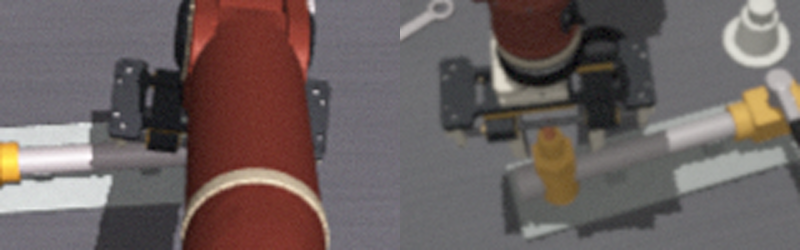

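```bash
python3 -m crank '[[-0.5,-0.2,-0.3,0,0,0,4],[0,0,0,0,0,0,3.2],[0,0,0,0,0,0,2.9],[0,0,0,0,0,0,2.9],[0,0,0,0,0,0,2.9]]'; python3 -m crank '[[0,0,0,0,0,0,2.6],[0,0,0,0,0,0,2.6],[0,0,0,0,0,0,2.6]]';python3 -c "
from h import *
st()"
```

```text
time_s: 9.9
eef_pos: [600.2, -110.5, 102.7]
tool_rot: [0.001, 0.058, 0.998, -0.002]
ft_force: [-0.2, -4.8, 3.5]
grip_width: 0.319
finger_force: 2.3
time_s: 10.2
eef_pos: [600.1, -112.2, 102.7]
tool_rot: [0.001, 0.059, 0.998, -0.003]
ft_force: [-0.5, -6.1, 4.5]
grip_width: 0.283
finger_force: 3.3
10.2 [ 600.1 -112.2  102.7] [[-0.993, 0.117, 0.001], [0.117, 0.993, -0.006], [-0.002, -0.006, -1.0]] [-0.5 -6.1  4.5] 0.28327080559541157 3.291223794221878 [ 0.17  0.68 -0.04  1.67  0.04  0.79  1.56]
```

```bash
python3 -m crank '[[0,0,0,0,0,0,3.4],[0.45,-0.3,0.6,0,0,0,3.4],[0,0,0,0,0,0,2.6],[0,0,0,0,0,0,2.6],[0,0,0,0,0,0,2.6]]'; python3 -c "
from h import *
st()"
```

```text
time_s: 10.7
eef_pos: [593.0, -111.4, 94.4]
tool_rot: [-0.002, 0.058, 0.998, -0.001]
ft_force: [-2.2, -3.8, -3.8]
grip_width: 0.283
finger_force: 2.5
10.7 [ 593.  -111.4   94.4] [[-0.993, 0.116, -0.005], [0.116, 0.993, -0.001], [0.004, -0.002, -1.0]] [-2.2 -3.8 -3.8] 0.28318035248486634 2.455073297023773 [ 0.17  0.68 -0.04  1.7   0.04  0.77  1.57]
```

```bash
python3 -m crank '[[0,-0.2,-0.2,0,0,0,3.4],[0,0,0,0,0,0,3.4],[0,0,0,0,0,0,3.4],[0,0,0,0,0,0,3.4]]';python3 -m crank '[[0,0,0,0,0,0,2.5],[0,0,0,0,0,0,2.5],[0,0,0,0,0,0,2.5]]'
```

```text
time_s: 11.1
eef_pos: [595.6, -110.8, 98.1]
tool_rot: [0.001, 0.057, 0.998, 0.001]
ft_force: [-0.7, 0.3, -0.4]
grip_width: 0.362
finger_force: 0.0
time_s: 11.4
eef_pos: [595.0, -112.5, 97.8]
tool_rot: [0.0, 0.058, 0.998, -0.0]
ft_force: [-0.3, -2.8, 1.1]
grip_width: 0.27
finger_force: 0.4
```

```bash
python3 -m crank '[[0,-0.25,0,0,0,0,2.5],[0,0,0,0,0,0,2.5],[0,0,0,0,0,0,2.3],[0,0,0,0,0,0,2.3],[0,0,0,0,0,0,2.3]]';python3 -c "
from h import *
st();print(sensors.get_state()['wrist_torque'])"
```

```text
time_s: 11.9
eef_pos: [594.8, -113.3, 97.7]
tool_rot: [0.0, 0.057, 0.998, 0.001]
ft_force: [0.6, 3.0, 1.1]
grip_width: 0.255
finger_force: 15.5
11.9 [ 594.8 -113.3   97.7] [[-0.994, 0.114, 0.0], [0.114, 0.994, 0.001], [-0.0, 0.001, -1.0]] [0.6 3.  1.1] 0.25505320955723465 15.510199517011642 [ 0.18  0.68 -0.04  1.69  0.04  0.77  1.57]
[ 0.78504104 -0.08090119 -0.04705781]
```

```bash
python3 -m crank '[[0,0,0,0,0,5,2.34],[0,0,0,0,0,6,2.34],[0,0,0,0,0,6,2.34],[0,0,0,0,0,6,2.34],[0,0,0,0,0,6,2.34],[0,0,0,0,0,6,2.34]]';python3 -c "
from h import *
st();print(sensors.get_state()['wrist_torque'])"
```

```text
time_s: 12.5
eef_pos: [594.6, -113.8, 97.8]
tool_rot: [-0.0, 0.356, 0.934, 0.0]
ft_force: [0.8, 2.3, 0.3]
grip_width: 0.256
finger_force: 8.8
12.5 [ 594.6 -113.8   97.8] [[-0.746, 0.666, -0.0], [0.666, 0.746, 0.001], [0.001, 0.0, -1.0]] [0.8 2.3 0.3] 0.25563335384080543 8.776334971189499 [ 0.07  0.68  0.13  1.69 -0.12  0.77  1.1 ]
[ 0.52655105 -0.04612867  0.04487413]
```

```bash
python3 -m crank '[[0,0,0,0,0,6,2.34],[0,0,0,0,0,6,2.34],[0,0,0,0,0,6,2.34],[0,0,0,0,0,6,2.34],[0,0,0,0,0,6,2.34],[0,0,0,0,0,6,2.34],[0,0,0,0,0,6,2.34],[0,0,0,0,0,6,2.34],[0,0,0,0,0,6,2.34],[0,0,0,0,0,6,2.34]]';python3 -c "
from h import *
st();print(sensors.get_state()['wrist_torque'])"
python3 -m crank '[[0,0,0,0,0,6,2.34],[0,0,0,0,0,6,2.34],[0,0,0,0,0,6,2.34],[0,0,0,0,0,6,2.34]]';python3 -c "
from h import *
st();print(sensors.get_state()['wrist_torque'])"
```

```text
time_s: 13.5
eef_pos: [593.7, -114.1, 97.7]
tool_rot: [-0.001, 0.776, 0.631, -0.001]
ft_force: [-2.0, 1.8, 1.2]
grip_width: 0.253
finger_force: 8.7
13.5 [ 593.7 -114.1   97.7] [[0.204, 0.979, -0.002], [0.979, -0.204, 0.001], [0.0, -0.002, -1.0]] [-2.   1.8  1.2] 0.2530773879246718 8.731453567743301 [-0.1   0.72  0.43  1.7  -0.39  0.81  0.3 ]
[0.37934504 0.33025579 0.01907862]
time_s: 13.9
eef_pos: [592.3, -115.6, 97.7]
tool_rot: [-0.001, 0.89, 0.456, -0.002]
ft_force: [-4.6, -1.0, 3.2]
grip_width: 0.255
finger_force: 8.7
13.9 [ 592.3 -115.6   97.7] [[0.585, 0.811, -0.005], [0.811, -0.585, -0.001], [-0.004, -0.003, -1.0]] [-4.6 -1.   3.2] 0.2554846335890464 8.725247830152512 [-0.17  0.74  0.55  1.7  -0.49  0.84 -0.03]
[-0.07694925  0.99820025  0.17104606]
```

```bash
python3 -m crank '[[0,0,0,0,0,6,2.34],[0,0,0,0,0,6,2.34],[0,0,0,0,0,6,2.34]]';python3 -c "
from h import *
st();print(sensors.get_state()['wrist_torque'])"
python3 -m crank '[[0,0,0,0,0,6,2.34],[0,0,0,0,0,6,2.34],[0,0,0,0,0,6,2.34]]';python3 -c "
from h import *
st();print(sensors.get_state()['wrist_torque'])"
```

```text
time_s: 14.2
eef_pos: [591.4, -115.2, 97.6]
tool_rot: [-0.001, 0.951, 0.311, -0.003]
ft_force: [-4.2, 0.7, 3.4]
grip_width: 0.253
finger_force: 8.7
14.2 [ 591.4 -115.2   97.6] [[0.807, 0.59, -0.007], [0.59, -0.807, 0.001], [-0.005, -0.004, -1.0]] [-4.2  0.7  3.4] 0.2526360635515417 8.736401572823524 [-0.22  0.76  0.64  1.71 -0.57  0.87 -0.27]
[0.23901592 1.20521679 0.14705669]
time_s: 14.5
eef_pos: [591.8, -114.0, 97.5]
tool_rot: [-0.002, 0.987, 0.158, -0.003]
ft_force: [-5.7, 1.7, 3.2]
grip_width: 0.258
finger_force: 8.7
14.5 [ 591.8 -114.    97.5] [[0.95, 0.313, -0.006], [0.313, -0.95, 0.002], [-0.005, -0.004, -1.0]] [-5.7  1.7  3.2] 0.2576549553687696 8.74893955886364 [-0.26  0.79  0.72  1.71 -0.64  0.9  -0.52]
[0.49825619 1.12813421 0.12341195]
```

```bash
python3 -m crank '[[0,0,0,0,0,0,3.4],[0,0,0,0,0,-8,3.4],[0,0,0,0,0,-8,3.4],[0,0,0,0,0,-8,3.4],[0,0,0,0,0,-8,3.4],[0,0,0,0,0,-8,3.4],[0,0,0,0,0,-8,3.4],[0,0,0,0,0,-8,3.4],[0,0,0,0,0,-8,3.4],[0,0,0,0,0,0,3.4],[0,0,0,0,0,0,3.4]]';python3 -c "
from h import *
st();p=sensors.get_state()['eef_pos'];print(toolmove(np.array([594.5,-113.3,p[2]])-p))"
```

```text
time_s: 15.6
eef_pos: [594.8, -115.4, 97.8]
tool_rot: [0.001, 0.753, 0.658, 0.0]
ft_force: [0.0, -0.2, -0.0]
grip_width: 0.367
finger_force: 0.0
15.6 [ 594.8 -115.4   97.8] [[0.134, 0.991, 0.001], [0.991, -0.134, -0.001], [-0.001, 0.001, -1.0]] [ 0.  -0.2 -0. ] 0.3671569985361518 0.0 [-0.09  0.71  0.41  1.7  -0.37  0.81  0.36]
[ 0.21 -0.06 -0.  ]
```

```bash
python3 -m crank '[[0.2,-0.28,0,0,0,0,3.4],[0,0,0,0,0,0,3.0],[0,0,0,0,0,0,2.34],[0,0,0,0,0,0,2.34],[0,0,0,0,0,0,2.34],[0,0,0,0,0,0,2.34]]';python3 -c "
from h import *
st();print(sensors.get_state()['wrist_torque'])"
for i in 1 2 3 4; do echo; done
python3 -m crank '[[0,0,0,0,0,3,2.34],[0,0,0,0,0,3,2.34],[0,0,0,0,0,3,2.34]]';python3 -c "
from h import *
st();print(sensors.get_state()['wrist_torque'])"
python3 -m crank '[[0,0,0,0,0,5,2.34],[0,0,0,0,0,5,2.34],[0,0,0,0,0,5,2.34]]';python3 -c "
from h import *
st();print(sensors.get_state()['wrist_torque'])"
```

```text
time_s: 16.2
eef_pos: [593.7, -112.2, 97.8]
tool_rot: [0.001, 0.752, 0.659, 0.001]
ft_force: [4.5, -1.1, -3.2]
grip_width: 0.258
finger_force: 8.9
16.2 [ 593.7 -112.2   97.8] [[0.132, 0.991, 0.003], [0.991, -0.132, -0.001], [-0.0, 0.003, -1.0]] [ 4.5 -1.1 -3.2] 0.2578899197013743 8.905092403292656 [-0.1   0.71  0.41  1.71 -0.37  0.8   0.36]
[-0.14286975 -1.08258819  0.01413947]




time_s: 16.5
eef_pos: [594.2, -110.7, 97.8]
tool_rot: [0.001, 0.802, 0.598, 0.002]
ft_force: [6.8, 2.6, -3.1]
grip_width: 0.257
finger_force: 8.9
16.5 [ 594.2 -110.7   97.8] [[0.286, 0.958, 0.004], [0.958, -0.286, 0.001], [0.002, 0.003, -1.0]] [ 6.8  2.6 -3.1] 0.2569730241736072 8.930649608373642 [-0.12  0.72  0.46  1.71 -0.41  0.81  0.23]
[ 0.3755953  -1.25112125  0.14316153]
time_s: 16.8
eef_pos: [595.0, -110.7, 98.2]
tool_rot: [0.001, 0.873, 0.488, 0.003]
ft_force: [7.3, 1.0, -2.5]
grip_width: 0.259
finger_force: 8.8
16.8 [ 595.  -110.7   98.2] [[0.525, 0.851, 0.006], [0.851, -0.525, 0.001], [0.004, 0.004, -1.0]] [ 7.3  1.  -2.5] 0.25892963258746265 8.816271498799324 [-0.16  0.73  0.53  1.71 -0.48  0.83  0.03]
[ 0.16763612 -1.32819487  0.15835286]
```

Torque jumps to about 0.15 N m within a few degrees of a fresh grip, against about 0.03 running free. The nut is finger-tight and the fingers slip. I'll release, lift, and turn towards the wrench.

```bash
python3 -m crank '[[0,0,0,0,0,0,4],[0,0,0,0,0,0,6],[0,0,-4,0,0,0,6],[0,0,-4.5,0,0,7.4,6],[0,0,-4.5,0,0,7.4,6],[0,0,0,0,0,7.4,6],[0,0,0,0,0,7.4,6],[0,0,0,0,0,7.4,6],[0,0,0,0,0,7.4,6],[0,0,0,0,0,7.4,6],[0,0,0,0,0,7.4,6],[0,0,0,0,0,7.4,6]]';python3 -c "
from h import *
st();p=sensors.get_state()['eef_pos'];print(toolmove(np.array([516,-360,p[2]])-p))"
```

```text
time_s: 18.0
eef_pos: [590.3, -112.3, 227.2]
tool_rot: [-0.001, 0.997, -0.074, -0.002]
ft_force: [-0.4, 0.9, -0.6]
grip_width: 0.647
finger_force: 0.0
18.0 [ 590.3 -112.3  227.2] [[0.989, -0.148, -0.003], [-0.148, -0.989, 0.002], [-0.004, -0.001, -1.0]] [-0.4  0.9 -0.6] 0.6465231002474556 0.0 [-0.37  0.69  0.95  1.58 -0.59  1.19 -1.03]
[-3.67e+00  2.56e+01 -1.00e-02]
```

```bash
python3 -m crank '[[-0.61,4.27,0,0,0,0,6],[-0.61,4.27,0,0,0,0,6],[-0.61,4.27,0,0,0,0,6],[-0.61,4.27,0,0,0,0,5],[-0.61,4.27,0,0,0,0,4],[-0.61,4.27,0,0,0,0,4],[0,0,4.5,0,0,0,4],[0,0,4.5,0,0,0,4],[0,0,4,0,0,0,4],[0,0,0,0,0,0,4],[0,0,0,0,0,0,4]]';python3 - <<'E'
from h import *
st();p=sensors.get_state()['eef_pos'];print(toolmove(np.array([516,-360,p[2]])-p))
a=get_image("top")[:,:,::-1];b=get_image("scene")[:,:,::-1][180:320,100:260]
a1=cv2.resize(a[165:205,305:345],(400,400),interpolation=2)
cv2.imwrite("pics/w.png",np.hstack([a1,cv2.resize(b,(400,350),interpolation=2)if 0 else cv2.resize(b,(400,400),interpolation=2)]))
E
```

```text
time_s: 19.1
eef_pos: [518.5, -360.8, 98.0]
tool_rot: [-0.0, 0.997, -0.072, -0.001]
ft_force: [1.1, -0.6, 0.9]
grip_width: 0.429
finger_force: 0.0
19.1 [ 518.5 -360.8   98. ] [[0.99, -0.143, -0.002], [-0.143, -0.99, 0.001], [-0.002, -0.0, -1.0]] [ 1.1 -0.6  0.9] 0.4293330583744461 0.0 [ 0.14  0.85  0.8   1.63 -0.7   0.98 -0.54]
[-0.26 -0.04  0.  ]
```

View pics/w.png

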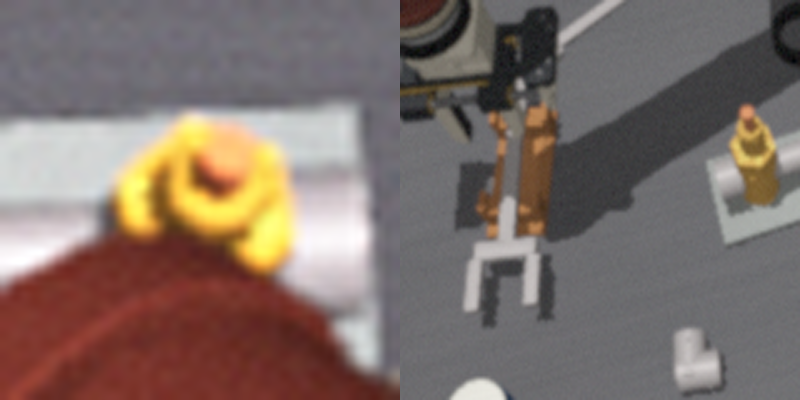

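Left crop: the nut hexagon is half hidden by the arm, with corners near (195,118) and (290,165). Right crop: the gripper is over the handle between the blocks. I'll go down and grip.

```bash
python3 -m crank '[[-0.25,0,3,0,0,0,4],[0,0,3,0,0,0,4],[0,0,1.8,0,0,0,4],[0,0,0,0,0,0,4],[0,0,0,0,0,0,4],[0,0,0,0,0,0,2.6],[0,0,0,0,0,0,2],[0,0,0,0,0,0,2]]';python3 -c "
from h import *
st()"; python3 -m crank '[[0,0,0,0,0,0,1],[0,0,0,0,0,0,1],[0,0,0,0,0,0,1],[0,0,0,0,0,0,1]]';python3 -c "
from h import *
st()"
```

```text
time_s: 20.0
eef_pos: [517.4, -360.7, 20.7]
tool_rot: [0.0, 0.997, -0.071, 0.001]
ft_force: [0.3, -0.4, -0.0]
grip_width: 0.234
finger_force: 0.0
20.0 [ 517.4 -360.7   20.7] [[0.99, -0.142, 0.001], [-0.142, -0.99, -0.001], [0.002, 0.001, -1.0]] [ 0.3 -0.4 -0. ] 0.23360959489881047 0.0 [ 0.18  0.94  0.72  1.68 -0.79  0.84 -0.47]
time_s: 20.4
eef_pos: [517.1, -360.5, 20.2]
tool_rot: [0.0, 0.997, -0.071, 0.0]
ft_force: [-0.3, 0.3, 4.0]
grip_width: 0.171
finger_force: 30.0
20.4 [ 517.1 -360.5   20.2] [[0.99, -0.142, 0.001], [-0.142, -0.99, -0.001], [0.001, 0.0, -1.0]] [-0.3  0.3  4. ] 0.17116732360050776 29.990226924419403 [ 0.18  0.94  0.72  1.68 -0.79  0.84 -0.47]
```

```bash
python3 -m crank '[[0,0,-2,0,0,0,1],[0,0,-4,0,0,0,1],[0,0,-4,0,0,0,1],[0,0,-4,0,0,0,1],[0,0,-3,0,0,0,1],[2,2,0,0,0,0,1],[3,3,0,0,0,0,1],[0,0,0,0,0,0,1],[0,0,0,0,0,0,1]]';python3 - <<'E'
from h import *
st()
a=get_image("top")[:,:,::-1];b=get_image("scene")[:,:,::-1]
cv2.imwrite("pics/ta.png",a);cv2.imwrite("pics/sa.png",b)
a1=cv2.resize(a[165:205,305:345],(400,400),interpolation=2);b1=cv2.resize(b[205:260,220:275],(400,400),interpolation=2)
a2=cv2.resize(a[100:200,360:560],(400,200),interpolation=2);b2=cv2.resize(b[200:300,60:260],(400,200),interpolation=2)
cv2.imwrite("pics/w2.png",np.vstack([np.hstack([a1,b1]),np.hstack([a2,b2])]))
E
```

```text
time_s: 21.3
eef_pos: [558.2, -416.5, 187.4]
tool_rot: [-0.001, 0.997, -0.072, -0.002]
ft_force: [0.1, -0.1, -2.6]
grip_width: 0.171
finger_force: 30.0
21.3 [ 558.2 -416.5  187.4] [[0.99, -0.143, -0.004], [-0.143, -0.99, 0.003], [-0.004, -0.002, -1.0]] [ 0.1 -0.1 -2.6] 0.1710199155877673 29.984582662582397 [ 0.22  0.85  0.84  1.32 -0.63  1.25 -0.63]
```

View pics/w2.png

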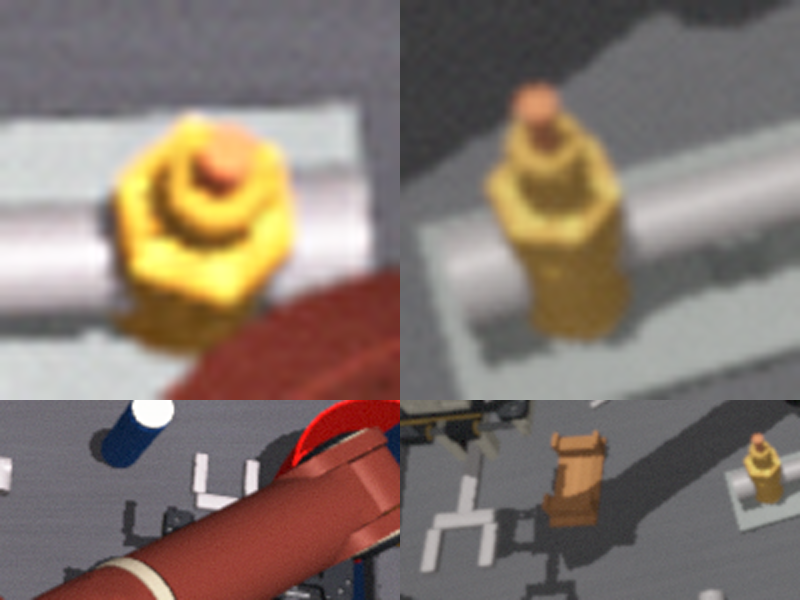

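The hexagon shows clearly, with corners near (193,118), (275,145), (295,225), (225,300), (140,275) and (118,185). I'll fit the hexagon model and the wrench jaw to these.

```bash
python3 - <<'E'
from h import *
from scipy.optimize import least_squares as ls
c=np.array([(193,118),(275,145),(295,225),(225,300),(140,275),(118,185)])/10-.45+[305,165]
P=np.array([pix("top",u,v,92,1) for u,v in c]);print(P)
def f(q):
    a=q[2]+np.radians(-60*np.arange(6));return (np.c_[q[0]+q[3]*np.cos(a),q[1]+q[3]*np.sin(a)]-P[:,:2]).ravel()
r=ls(f,[594,-113,np.radians(20),23]);print(r.x,np.degrees(r.x[2]),r.fun.round(1))
s=np.array([(90,185),(110,235),(180,240),(218,205)])*55/400-.43+[220,205]
print([pix("scene",u,v,92,1) for u,v in s])
# jaw tips in scene / top
for n,u,v in [("top",202,456),("top",251,462)]: print(pix(n,u/2+360,(v-400)/2+100,203,1))
for n,u,v in [("scene",430,568),("scene",487,564)]: print(pix(n,(u-400)/2+60,(v-400)/2+200,203,1))
print(pix("top",305+22.3-.45,165+14.7-.45,150,1))
E
```

```text
[[ 618.8 -108.    92. ]
 [ 612.  -127.8   92. ]
 [ 592.1 -132.2   92. ]
 [ 573.6 -114.8   92. ]
 [ 579.8  -94.4   92. ]
 [ 602.1  -89.5   92. ]]
[ 5.96400000e+02 -1.11116667e+02  2.27998023e-01  2.26194613e+01] 13.063324460025088 [-0.4  2.  -0.2  0.2 -2.3 -0.6  0.8 -1.4  1.2 -0.2  0.9  0. ]
[array([ 586.3, -133.6,   92. ]), array([ 607. , -130.6,   92. ]), array([ 614.9, -108. ,   92. ]), array([605. , -92.7,  92. ])]
[ 702.8 -409.4  203. ]
[ 695.6 -464.1  203. ]
[ 689.2 -463.5  203. ]
[ 699.4 -407.3  203. ]
[ 597.2 -109.6  150. ]
```

```bash
python3 - <<'E'
from h import *
print("can base",pix("top",601,184,0),"top@200",pix("top",623,150,200),pix("scene",187,464,200),"scene base",pix("scene",212,488,0))
p=sensors.get_state()['eef_pos'];print(toolmove(np.array([540.3,-290.8,p[2]])-p))
E
```

```text
can base [ 773.5 -377.7    0. ] top@200 [ 759.5 -357.6  200. ] [ 800.1 -359.7  200. ] scene base [ 779.8 -383.     0. ]
[ -3.57 -12.09   0.04]
```

```bash
python3 -m crank '[[-0.9,-3,0,0,0,0,1],[-0.9,-3,0,0,0,0,1],[-0.9,-3,0,0,0,0,1],[-0.9,-3.1,0,0,0,0,1],[0,0,0,0,0,-7,1],[0,0,0,0,0,-8.2,1],[0,0,0,0,0,-8.2,1],[0,0,0,0,0,-8.2,1],[0,0,0,0,0,-8.2,1],[0,0,0,0,0,-8.2,1],[0,0,0,0,0,-8.2,1],[0,0,0,0,0,-8.2,1]]'; python3 -m crank '[[0,0,0,0,0,-8.2,1],[0,0,0,0,0,-8.2,1],[0,0,0,0,0,0,1],[0,0,0,0,0,0,1]]';python3 - <<'E'
from h import *
st();p=sensors.get_state()['eef_pos'];print(toolmove(np.array([540.3,-290.8,65])-p))
E
```

```text
time_s: 22.6
eef_pos: [539.9, -290.7, 189.7]
tool_rot: [-0.001, 0.881, 0.474, -0.0]
ft_force: [0.4, 0.3, -2.8]
grip_width: 0.172
finger_force: 30.0
time_s: 23.0
eef_pos: [540.3, -291.3, 189.8]
tool_rot: [-0.0, 0.807, 0.591, 0.0]
ft_force: [-0.0, -0.1, -1.9]
grip_width: 0.167
finger_force: 30.0
23.0 [ 540.3 -291.3  189.8] [[0.301, 0.953, -0.0], [0.953, -0.301, 0.001], [0.001, -0.001, -1.0]] [-0.  -0.1 -1.9] 0.16685214586261143 29.984559416770935 [ 0.17  0.63  0.5   1.58 -0.34  1.02  0.46]
[ 4.000e-02 -1.000e-02  1.248e+01]
```

```bash
python3 -m crank '[[0,0,3.5,0,0,0,1],[0,0,4,0,0,0,1],[0,0,3,0,0,0,1],[0,0,2,0,0,-0.5,1],[0,0,0,0,0,0,1],[0,0,0,0,0,0,1],[0,0,0,0,0,0,1]]';python3 - <<'E'
from h import *
st()
a=get_image("top")[:,:,::-1];b=get_image("scene")[:,:,::-1]
cv2.imwrite("pics/ta2.png",a);cv2.imwrite("pics/sa2.png",b)
a1=cv2.resize(a[150:220,300:370],(400,400),interpolation=2);b1=cv2.resize(b[195:275,180:260],(400,400),interpolation=2)
cv2.imwrite("pics/w3.png",np.hstack([a1,b1]))
E
```

```text
time_s: 23.7
eef_pos: [541.9, -292.8, 66.3]
tool_rot: [0.002, 0.803, 0.595, 0.0]
ft_force: [0.2, -0.7, -3.3]
grip_width: 0.166
finger_force: 30.0
23.7 [ 541.9 -292.8   66.3] [[0.291, 0.957, 0.003], [0.957, -0.291, -0.002], [-0.001, 0.003, -1.0]] [ 0.2 -0.7 -3.3] 0.16631666652148538 29.98472660779953 [ 0.21  0.77  0.42  1.69 -0.42  0.76  0.54]
```

View pics/w3.png

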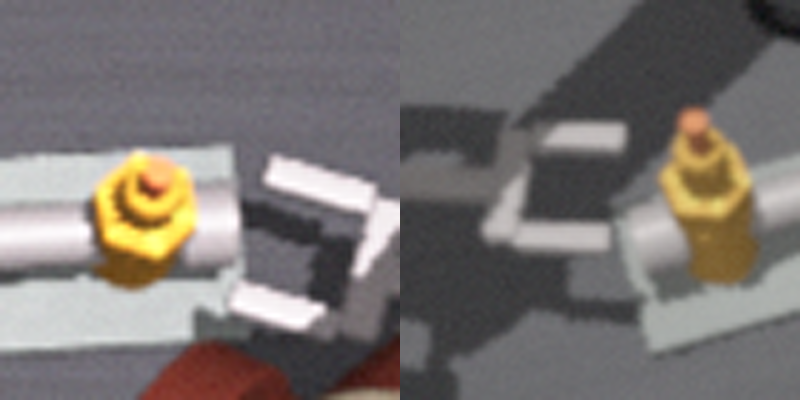

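```bash
python3 - <<'E'
from h import *
k=70/400
g=lambda u,v,z:pix("top",u*k-.41+300,v*k-.41+150,z,1)
a,b=g(267,171,88),g(233,296,88);print(a,b,np.linalg.norm(a-b))
m=(a+b)/2;print(m)
# edges of jaws direction: upper jaw outer edge
e1,e2=g(272,156,88),g(375,184,88);print("dir",np.degrees(np.arctan2(*(e1-e2)[[1,0]])))
e1,e2=g(228,310,88),g(305,330,88);print("dir",np.degrees(np.arctan2(*(e1-e2)[[1,0]])))
for h in(71,73,75):
    u=np.array([np.cos(np.radians(h)),np.sin(np.radians(h))]);n=np.array([u[1],-u[0]]);d=np.array([596.4,-111.1])-m[:2];print(h,"fwd",d@u,"lat(+=right of travel)",d@n)
c=np.array([(137,152),(185,170),(196,220),(155,255),(105,240),(93,190)])
print(np.mean([g(u,v,92) for u,v in c],0))
E
```

```text
[ 611.8 -162.9   88. ] [ 557.5 -147.    88. ] 56.580031813352626
[ 584.65 -154.95   88.  ]
dir 74.21129225772818
dir 75.04643524681047
71 fwd 45.28641535490163 lat(+=right of travel) -3.166320309654351
73 fwd 45.36933107947126 lat(+=right of travel) -1.5839183695263388
75 fwd 45.39697126273026 lat(+=right of travel) 0.0004133311510189643
[ 596.31666667 -110.31666667   92.        ]
```

```bash
python3 -m crank '[[1,-0.15,0,0,0,0,1],[1,0,0.05,0,0,0,1],[0.7,0,0,0,0,0,1],[0.4,0,0,0,0,0,1],[0,0,0,0,0,0,1],[0,0,0,0,0,0,1]]'; python3 -m crank '[[0.5,0,0,0,0,0,1],[0.5,0,0,0,0,0,1],[0.5,0,0,0,0,0,1],[0,0,0,0,0,0,1],[0,0,0,0,0,0,1]]'; python3 -m crank '[[0.4,0,0,0,0,0,1],[0.5,0,0,0,0,0,1],[0.4,0,0,0,0,0,1],[0.3,0,0,0,0,0,1],[0,0,0,0,0,0,1],[0,0,0,0,0,0,1]]';python3 - <<'E'
from h import *
st();print(sensors.get_state()['wrist_torque'])
a=get_image("top")[:,:,::-1];b=get_image("scene")[:,:,::-1]
a1=cv2.resize(a[150:220,300:370],(400,400),interpolation=2);b1=cv2.resize(b[195:275,180:260],(400,400),interpolation=2)
cv2.imwrite("pics/w4.png",np.hstack([a1,b1]))
E
```

```text
time_s: 24.4
eef_pos: [548.4, -262.1, 64.2]
tool_rot: [0.0, 0.803, 0.596, -0.0]
ft_force: [-0.3, -0.1, -2.4]
grip_width: 0.169
finger_force: 30.0
time_s: 24.9
eef_pos: [552.9, -247.3, 64.1]
tool_rot: [0.0, 0.803, 0.596, -0.0]
ft_force: [-0.9, -0.2, -3.2]
grip_width: 0.165
finger_force: 30.0
time_s: 25.5
eef_pos: [557.4, -232.2, 64.2]
tool_rot: [0.0, 0.803, 0.596, -0.0]
ft_force: [-0.1, 0.3, -3.1]
grip_width: 0.173
finger_force: 30.0
25.5 [ 557.4 -232.2   64.2] [[0.29, 0.957, -0.0], [0.957, -0.29, -0.0], [-0.0, -0.0, -1.0]] [-0.1  0.3 -3.1] 0.1731139476880909 29.984653294086456 [ 0.1   0.76  0.43  1.73 -0.43  0.75  0.45]
[-0.10478533  0.12002895  0.02059643]
```

View pics/w4.png

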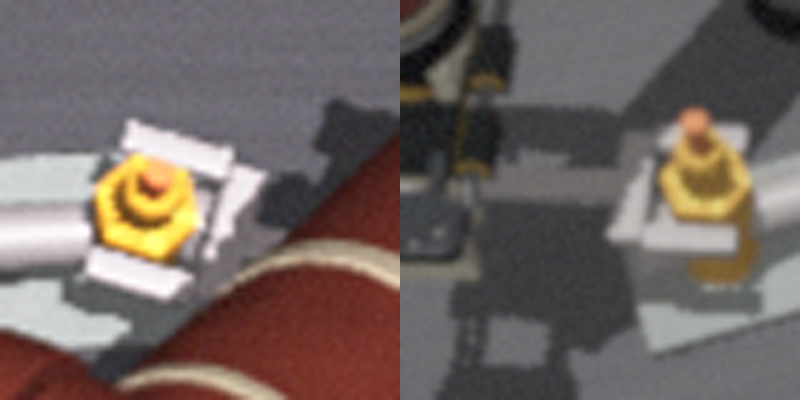

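The jaw is around the hexagon with no contact force. I'll turn clockwise about the nut in small steps, watching for contact.

```bash
q='from h import *
s=sensors.get_state();M=R.from_quat(s["tool_rot"],scalar_first=True).as_matrix();p=s["eef_pos"];f=M.T@s["ft_force"];print("heading",np.degrees(np.arctan2(M[1,0],M[0,0])).round(2),"nut-at",(p+127*M[:,0]).round(1),"ftool",f.round(1),"T",s["wrist_torque"].round(2))'; echo "$q" > q.py
python3 -m crank '[[0.02,-0.66,0,0,0,3,1],[0.02,-0.66,0,0,0,3,1],[0,0,0,0,0,0,1],[0,0,0,0,0,0,1]]'>/dev/null; python3 q.py
python3 -m crank '[[0.01,-0.44,0,0,0,2,1],[0,0,0,0,0,0,1],[0,0,0,0,0,0,1]]'>/dev/null; python3 q.py
python3 -m crank '[[0.01,-0.44,0,0,0,2,1],[0,0,0,0,0,0,1],[0,0,0,0,0,0,1]]'>/dev/null; python3 q.py
python3 -m crank '[[0.01,-0.44,0,0,0,2,1],[0,0,0,0,0,0,1],[0,0,0,0,0,0,1]]'>/dev/null; python3 q.py
```

```text
heading 67.17 nut-at [ 594.5 -110.9   64.3] ftool [-0.2 -0.2  3.4] T [-0.06  0.05  0.02]
heading 65.13 nut-at [ 594.5 -110.6   64.2] ftool [-0.4  0.1  3. ] T [-0.12  0.13 -0.  ]
heading 63.12 nut-at [ 594.6 -110.7   64.2] ftool [0.1 0.1 3.1] T [-0.04  0.08 -0.01]
heading 61.12 nut-at [ 594.7 -110.6   64.3] ftool [-0.1  0.3  2.9] T [-0.12  0.04 -0.02]
```

```bash
for i in 1; do
python3 -m crank '[[0.01,-0.44,0,0,0,2,1],[0,0,0,0,0,0,1],[0,0,0,0,0,0,1]]'>/dev/null; python3 q.py
python3 -m crank '[[0.01,-0.44,0,0,0,2,1],[0,0,0,0,0,0,1],[0,0,0,0,0,0,1]]'>/dev/null; python3 q.py
python3 -m crank '[[0.01,-0.44,0,0,0,2,1],[0,0,0,0,0,0,1],[0,0,0,0,0,0,1]]'>/dev/null; python3 q.py
done; python3 - <<'E'
from h import *
a=get_image("top")[:,:,::-1];cv2.imwrite("pics/ta5.png",a);cv2.imwrite("pics/sa5.png",get_image("scene")[:,:,::-1])
E
```

```text
heading 59.14 nut-at [ 595.3 -110.4   64.4] ftool [0.9 1.9 2.8] T [-0.04 -0.42  0.08]
heading 57.16 nut-at [ 595.9 -110.3   64.6] ftool [3.3 3.4 4.1] T [ 0.03 -0.99  0.18]
heading 55.2 nut-at [ 596.7 -110.7   64.8] ftool [4.3 5.8 3.7] T [-0.15 -1.22  0.3 ]
```

```bash

echo 'print("M",round(float(f[1]*.127+s["wrist_torque"][2]),2))' >> q.py
python3 -m crank '[[0.01,-0.44,0,0,0,2,1],[0,0,0,0,0,0,1],[0,0,0,0,0,0,1]]'>/dev/null; python3 q.py
python3 -m crank '[[0.01,-0.44,0,0,0,2,1],[0,0,0,0,0,0,1],[0,0,0,0,0,0,1]]'>/dev/null; python3 q.py
python3 -m crank '[[0.01,-0.44,0,0,0,2,1],[0,0,0,0,0,0,1],[0,0,0,0,0,0,1]]'>/dev/null; python3 q.py
python3 -m crank '[[0.01,-0.44,0,0,0,2,1],[0,0,0,0,0,0,1],[0,0,0,0,0,0,1]]'>/dev/null; python3 q.py
python3 - <<'E'
from h import *
for p in("w4a",):
    a=get_image("top")[:,:,::-1];cv2.imwrite("pics/ta6.png",a)
E
```

```text
heading 53.23 nut-at [ 597.1 -111.    65. ] ftool [2.6 5.2 3.8] T [-0.17 -1.3   0.35]
M 1.01
heading 51.23 nut-at [ 597.2 -111.1   65. ] ftool [4.  5.6 2.6] T [-0.22 -1.32  0.36]
M 1.07
heading 49.23 nut-at [ 597.3 -111.2   65. ] ftool [4.2 5.6 3.6] T [-0.32 -1.3   0.37]
M 1.08
heading 47.22 nut-at [ 597.3 -111.4   65.1] ftool [4.7 6.4 3.3] T [-0.32 -1.32  0.26]
M 1.07
```

```bash

python3 -m crank '[[0.03,-0.88,0,0,0,4,1],[0.03,-0.88,0,0,0,4,1],[0.03,-0.88,0,0,0,4,1],[0.03,-0.88,0,0,0,4,1],[0.03,-0.88,0,0,0,4,1],[0.03,-0.88,0,0,0,4,1],[0,0,0,0,0,0,1]]'>/dev/null; python3 q.py
python3 -m crank '[[0.03,-0.88,0,0,0,4,1],[0.03,-0.88,0,0,0,4,1],[0.03,-0.88,0,0,0,4,1],[0.03,-0.88,0,0,0,4,1],[0.03,-0.88,0,0,0,4,1],[0.03,-0.88,0,0,0,4,1],[0,0,0,0,0,0,1]]'>/dev/null; python3 q.py
```

```text
heading 23.1 nut-at [ 597.5 -112.9   65.4] ftool [4.9 5.6 3.9] T [-0.71 -1.16  0.22]
M 0.92
heading -0.93 nut-at [ 597.3 -114.5   65.7] ftool [6.8 5.9 5. ] T [-1.06 -0.93  0.27]
M 1.03
```

```bash

python3 -m crank '[[0.13,-0.88,0,0,0,4,1],[0.13,-0.88,0,0,0,4,1],[0.03,-0.88,0,0,0,4,1],[0.03,-0.88,0,0,0,4,1],[0.03,-0.88,0,0,0,4,1],[0,0,0,0,0,0,1],[0,0,0,0,0,0,1]]'>/dev/null; python3 q.py
python3 - <<'E'
from h import *
st()
a=get_image("top")[:,:,::-1];b=get_image("scene")[:,:,::-1];cv2.imwrite("pics/ta7.png",a);cv2.imwrite("pics/sa7.png",b)
f=lambda n,u,v,w,h:cv2.resize(cv2.imread(n)[v:v+h,u:u+w],(400,300 if w*3==h*4 else 400),interpolation=2)
A=[cv2.resize(cv2.imread(f"pics/{n}.png")[165:205,305:345],(260,260),interpolation=2) for n in("ta","ta6","ta7")]
B=[cv2.resize(cv2.imread(f"pics/{n}.png")[205:260,220:275],(260,260),interpolation=2) for n in("sa","sa5","sa7")]
cv2.imwrite("pics/w5.png",np.vstack([np.hstack(A),np.hstack(B)]))
E
```

```text
heading -20.99 nut-at [ 596.7 -115.7   65.2] ftool [4.  4.9 2.7] T [-1.22 -0.25  0.29]
M 0.91
31.25 [478.1 -70.3  64.7] [[0.934, -0.358, 0.001], [-0.358, -0.934, -0.007], [0.003, 0.006, -1.0]] [ 2.  -6.  -2.6] 0.16774328258928095 30.107295513153076 [-0.45  0.76  0.88  2.08 -0.9   0.74 -0.92]
```

View pics/w5.png

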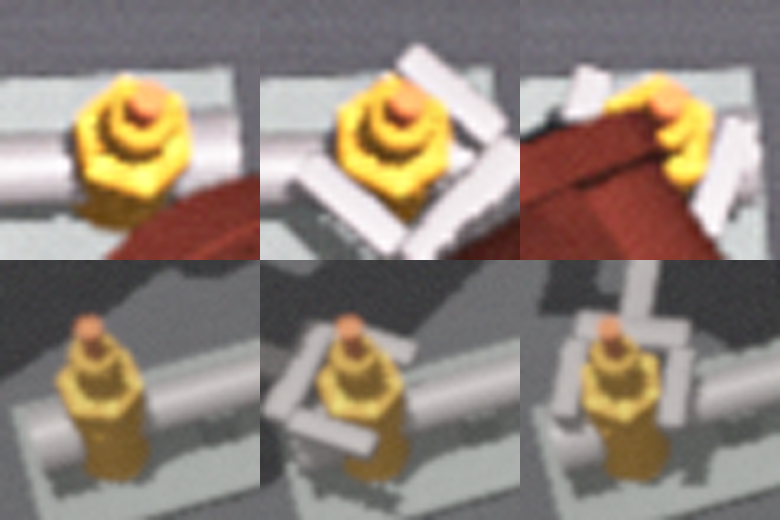

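The jaw is still on the nut and the hexagon is visible in the scene view. I'll try to read its angle by code, using the six-fold phase of the rectified edge ring.

```bash
cat > hx.py <<'E'
from h import *
from scipy.ndimage import map_coordinates as mc
from scipy.optimize import minimize
# fit angle: profile of colour along rays; score of hexagon edge gradient
def fit(f,cam_,c0):
    im=cv2.imread(f).astype(float);g=0.5*im[:,:,1]+0.5*im[:,:,2]-0.0*im[:,:,0]
    def samp(P):
        uv=np.array([proj(cam_,p) for p in P]);return mc(g,[uv[:,1],uv[:,0]],order=3)
    best=[]
    s=np.linspace(-.4,.4,9)
    def sc(cx,cy,a):
        d=[]
        for k in range(6):
            n=np.radians(a+30+60*k);nn=np.array([np.cos(n),np.sin(n)]);t=np.array([-nn[1],nn[0]])
            i=[[*(np.array([cx,cy])+18*nn+t*23*x),92] for x in s];o=[[*(np.array([cx,cy])+22*nn+t*23*x),92] for x in s]
            d.append(np.mean(np.clip(samp(i)-samp(o),-30,60)))
        return np.sum(np.sort(d)[2:])
    for a in range(0,60,3):
        r=minimize(lambda q:-sc(*q),[*c0,a],method="Nelder-Mead",options=dict(initial_simplex=[[*c0,a],[c0[0]+2,c0[1],a],[c0[0],c0[1]+2,a],[*c0,a+3]],maxiter=60))
        if np.hypot(*(r.x[:2]-c0))<4: best.append((r.fun,r.x))
    best.sort(key=lambda b:b[0]);return [(round(b[0],1),b[1].round(1)) for b in best[:3]]
E
python3 - <<'E'
from hx import *
for f,c,c0 in[("ta","top",(596.4,-111)),("ta2","top",(596.4,-111)),("ta5","top",(596.4,-111)),("ta6","top",(596.4,-111)),("sa","scene",(594,-112)),("sa2","scene",(594,-112)),("sa5","scene",(594,-112)),("sa7","scene",(594,-112))]:
    print(f,fit(f"pics/{f}.png",c,np.array(c0)))
E
```

```text
Traceback (most recent call last):
  File "hx.py", line 19, in fit
    r=minimize(lambda q:-sc(*q),[*c0,a],method="Nelder-Mead",options=dict(initial_simplex=[[*c0,a],[c0[0]+2,c0[1],a],[c0[0],c0[1]+2,a],[*c0,a+3]],maxiter=60))
  File "hx.py", line 19, in <lambda>
    r=minimize(lambda q:-sc(*q),[*c0,a],method="Nelder-Mead",options=dict(initial_simplex=[[*c0,a],[c0[0]+2,c0[1],a],[c0[0],c0[1]+2,a],[*c0,a+3]],maxiter=60))
                         ~~^^^^
  File "hx.py", line 16, in sc
    d.append(np.mean(np.clip(samp(i)-samp(o),-30,60)))
                                     ~~~~^^^
  File "hx.py", line 8, in samp
    uv=np.array([proj(cam_,p) for p in P]);return mc(g,[uv[:,1],uv[:,0]],order=3)
                 ~~~~^^^^^^^^
  File "h.py", line 10, in proj
    K,p,M=cam(n);x=K@M.T@(np.array(P,float)-p);return x[:2]/x[2]
          ~~~^^^
  File "h.py", line 6, in cam
    c=calibration(n);q=c["rotation"];return c["mtx"],c["position"],R.from_quat(q,scalar_first=True).as_matrix()
ValueError: time passes only in moves, steps and waits
```

```bash
sed -i 's/^def cam/from functools import lru_cache\n@lru_cache\ndef cam/' h.py; time timeout 500 python3 - <<'E'
from hx import *
for f,c,c0 in[("ta","top",(596.4,-111)),("ta2","top",(596.4,-111)),("ta5","top",(596.4,-111)),("ta6","top",(596.4,-111)),("sa","scene",(594,-112)),("sa2","scene",(594,-112)),("sa5","scene",(594,-112)),("sa7","scene",(594,-112))]:
    print(f,fit(f"pics/{f}.png",c,np.array(c0)))
E
```

```text
real	8m20.008s
user	8m20.365s
sys	0m0.065s
```

```bash
cat > hx.py <<'E'
from h import *
def fit(f,cn,c0,lo=4):
    im=cv2.imread(f).astype(np.float32);g=.5*im[:,:,1]+.5*im[:,:,2]
    K,p,M=cam(cn);xs=np.arange(-35,35,.5)
    X,Y=np.meshgrid(c0[0]+xs,c0[1]+xs,indexing="ij");P=np.stack([X,Y,0*X+92],-1)-p
    q=P@M@K.T;uv=(q[...,:2]/q[...,2:]).astype(np.float32);patch=cv2.remap(g,uv[...,0],uv[...,1],cv2.INTER_CUBIC)
    s=np.linspace(-9,9,7);out=[]
    D=np.arange(-3,3.1,.5);dx,dy=np.meshgrid(D,D,indexing="ij")
    for a in np.arange(0,60,1.):
        d=[]
        for k in range(6):
            n=np.radians(a+30+60*k);c,t=np.cos(n),np.sin(n)
            S=0
            for x in s:
                v=[patch[((r*c-t*x+dx+35)/.5).round().astype(int),((r*t+c*x+dy+35)/.5).round().astype(int)] for r in(18,22)]
                S=S+np.clip(v[0]-v[1],-30,60)
            d.append(S/len(s))
        z=np.sort(d,0)[6-lo:].sum(0);i=np.unravel_index(z.argmax(),z.shape);out.append((round(float(z.max()),1),a,D[i[0]],D[i[1]]))
    return sorted(out,reverse=True)[:4]
E
timeout 60 python3 - <<'E'
from hx import *
for f,c,c0 in[("ta","top",(596.4,-111)),("ta2","top",(596.4,-111)),("ta5","top",(596.4,-111)),("ta6","top",(596.4,-111)),("sa","scene",(594,-112)),("sa2","scene",(594,-112)),("sa5","scene",(594,-112)),("sa7","scene",(594,-112))]:
    print(f,[tuple(map(float,o)) for o in fit(f"pics/{f}.png",c,c0)],flush=True)
E
```

```text
ta [(211.0, 6.0, 0.0, 1.0), (210.6, 8.0, 0.0, 1.0), (209.7, 4.0, 0.0, 1.0), (209.5, 9.0, 0.0, 1.0)]
ta2 [(210.4, 8.0, 0.0, 1.0), (210.4, 6.0, 0.0, 1.0), (209.8, 4.0, 0.0, 0.5), (209.4, 9.0, 0.0, 0.5)]
ta5 [(229.0, 9.0, 0.0, 0.0), (229.0, 8.0, -0.5, 0.0), (228.8, 6.0, -0.5, 0.0), (228.4, 2.0, -0.5, 0.5)]
ta6 [(217.9, 2.0, 0.0, 0.5), (217.1, 1.0, 0.0, 0.5), (216.8, 0.0, 0.5, 0.0), (215.2, 3.0, 0.0, 0.5)]
sa [(214.3, 15.0, -1.0, 0.0), (213.9, 13.0, -1.0, 0.0), (213.9, 12.0, -1.0, 0.0), (213.3, 14.0, -1.0, 0.0)]
sa2 [(213.6, 15.0, -1.0, 0.0), (212.4, 12.0, -1.0, 0.0), (212.3, 13.0, -1.0, 0.0), (211.7, 14.0, -1.0, 0.0)]
sa5 [(203.9, 7.0, -0.5, 0.0), (203.8, 8.0, -0.5, 0.0), (203.3, 18.0, -1.0, -0.5), (203.0, 5.0, -0.5, -0.5)]
sa7 [(191.1, 1.0, -0.5, -1.0), (190.1, 2.0, 0.0, -0.5), (189.6, 0.0, -0.5, -1.0), (188.9, 5.0, -0.5, -0.5)]
```

The code agrees with the torque record: seating began at tool heading 54.7°, so at −21° the nut has turned about 75°. It needs 14° more.

```bash

python3 -m crank '[[0.03,-0.88,0,0,0,4,1],[0.03,-0.88,0,0,0,4,1],[0.03,-0.88,0,0,0,4,1],[0.01,-0.44,0,0,0,2,1],[0,0,0,0,0,0,1],[0,0,0,0,0,0,1]]'>/dev/null; python3 q.py
python3 - <<'E'
from hx import *
cv2.imwrite("pics/sa8.png",get_image("scene")[:,:,::-1]);cv2.imwrite("pics/ta8.png",get_image("top")[:,:,::-1])
print(fit("pics/sa8.png","scene",(594,-112)),fit("pics/ta8.png","top",(596.4,-111),3))
E
```

```text
heading -35.01 nut-at [ 595.7 -116.8   65.2] ftool [4.6 5.  3.6] T [-1.42  0.02  0.38]
M 1.02
[(191.5, np.float64(34.0), np.float64(-1.0), np.float64(-0.5)), (189.0, np.float64(36.0), np.float64(-1.0), np.float64(-0.5)), (187.9, np.float64(31.0), np.float64(-1.0), np.float64(-0.5)), (187.6, np.float64(37.0), np.float64(-1.0), np.float64(-0.5))] [(157.2, np.float64(43.0), np.float64(1.0), np.float64(0.0)), (157.1, np.float64(22.0), np.float64(-1.5), np.float64(1.5)), (157.1, np.float64(20.0), np.float64(-1.5), np.float64(1.0)), (157.1, np.float64(19.0), np.float64(-1.5), np.float64(0.5))]
```

Seating is about 89–90° by both measures. I'll relieve the load, centre the jaw, and lift the wrench straight off, watching the forces.

```bash

python3 -m crank '[[0.03,0.95,0,0,0,-4.3,1],[0.03,0.95,0,0,0,-4.3,1],[0,0,0,0,0,0,1],[0,0,0,0,0,0,1]]'>/dev/null; python3 q.py
python3 -m crank '[[0.02,0.95,0,0,0,-4.3,1],[0,0,0,0,0,0,1],[0,0,0,0,0,0,1]]'>/dev/null; python3 q.py
```

```text
heading -26.5 nut-at [ 597.3 -114.    65.1] ftool [4.8 1.4 4.6] T [-0.72 -0.59 -0.05]
M 0.12
heading -22.18 nut-at [ 597.4 -113.7   65.1] ftool [4.8 1.2 3.8] T [-0.63 -0.63 -0.14]
M 0.01
```

```bash

python3 -m crank '[[0.2,0.1,0,0,0,0,1],[0,0,0,0,0,0,1],[0,0,0,0,0,0,1]]'>/dev/null; python3 q.py
python3 -m crank '[[0,0,-0.5,0,0,0,1],[0,0,-0.5,0,0,0,1],[0,0,0,0,0,0,1]]'>/dev/null; python3 q.py
```

```text
heading -22.05 nut-at [ 597.4 -113.7   64. ] ftool [2.8 1.3 2.9] T [-0.4  -0.1  -0.13]
M 0.04
heading -21.98 nut-at [ 597.8 -113.2   74.6] ftool [2.2 1.7 5.1] T [-0.39 -0.16 -0.1 ]
M 0.11
```

```bash

python3 -m crank '[[0,0,-1,0,0,0,1],[0,0,-2,0,0,0,1],[0,0,-3,0,0,0,1],[0,0,-4,0,0,0,1],[0,0,-2,0,0,0,1],[0,0,0,0,0,-7,1],[0,0,0,0,0,-6.8,1],[0,0,0,0,0,0,1]]'; python3 - <<'E'
from h import *
st();p=sensors.get_state()['eef_pos'];print(toolmove(np.array([517.1,-360.5,p[2]])-p))
E
```

```text
time_s: 34.15
eef_pos: [479.1, -64.7, 194.7]
tool_rot: [-0.002, 0.997, -0.071, -0.001]
ft_force: [-0.0, 0.4, -1.9]
grip_width: 0.166
finger_force: 30.0
34.15 [479.1 -64.7 194.7] [[0.99, -0.141, -0.002], [-0.141, -0.99, 0.003], [-0.002, -0.003, -1.0]] [-0.   0.4 -1.9] 0.16574200523258495 29.986405670642853 [-0.57  0.57  1.03  1.94 -0.6   0.98 -0.97]
[ 7.95 28.75 -0.1 ]
```

```bash

python3 -m crank '[[1.13,4.1,0,0,0,0,1],[1.13,4.1,0,0,0,0,1],[1.14,4.1,0,0,0,0,1],[1.14,4.1,0,0,0,0,1],[1.14,4.1,0,0,0,0,1],[1.14,4.1,0,0,0,0,1],[1.14,4.1,0,0,0,0,1],[0,0,0,0,0,0,1],[0,0,0,0,0,0,1]]'; python3 - <<'E'
from hx import *
st();p=sensors.get_state()['eef_pos'];print(toolmove(np.array([517.1,-360.5,20.2])-p))
cv2.imwrite("pics/ta9.png",get_image("top")[:,:,::-1]);cv2.imwrite("pics/sa9.png",get_image("scene")[:,:,::-1])
for n,c,c0 in (("ta9","top",(596.4,-111)),("sa9","scene",(594,-112))): print([tuple(map(float,o)) for o in fit(f"pics/{n}.png",c,c0)])
E
```

```text
time_s: 35.05
eef_pos: [516.6, -361.5, 193.4]
tool_rot: [-0.001, 0.997, -0.074, -0.002]
ft_force: [0.6, 0.1, -3.3]
grip_width: 0.168
finger_force: 30.0
35.05 [ 516.6 -361.5  193.4] [[0.989, -0.147, -0.003], [-0.147, -0.989, 0.002], [-0.003, -0.002, -1.0]] [ 0.6  0.1 -3.3] 0.16843039410833122 29.990989565849304 [ 0.1   0.76  0.9   1.53 -0.63  1.16 -0.6 ]
[ 0.09 -0.07 17.32]
[(211.2, 49.0, 1.0, 0.5), (207.7, 47.0, 1.0, 0.0), (207.2, 48.0, 1.0, 0.0), (205.9, 46.0, 0.5, 1.0)]
[(206.3, 47.0, -0.5, -1.0), (205.9, 48.0, -1.0, -1.0), (205.2, 49.0, -0.5, -1.0), (205.1, 45.0, -0.5, -1.0)]
```

```bash
cat > hp.py <<'E'
from h import *
from scipy.optimize import least_squares
from scipy.ndimage import map_coordinates as mc
def edges(f,cn,c0):
    im=cv2.imread(f).astype(np.float64);g=mc.__call__
    K,p,M=cam(cn);ph=np.radians(np.arange(0,360,4));r=np.arange(15,28,.25)
    A,B=np.meshgrid(ph,r,indexing="ij");P=np.stack([c0[0]+B*np.cos(A),c0[1]+B*np.sin(A),0*A+92],-1)-p
    q=P@M@K.T;uv=q[...,:2]/q[...,2:]
    s=sum(w*mc(im[:,:,i],[uv[...,1],uv[...,0]],order=3) for i,w in((0,-.3),(1,.6),(2,.7)))
    d=s[:,:-6]-s[:,6:];k=d.argmax(1);return ph,r[k]+.75,d.max(1)
def fit(f,cn,c0):
    ph,rr,w=edges(f,cn,c0);ok=(w>25)&(rr>18)&(rr<25.5);X=np.c_[c0[0]+rr*np.cos(ph),c0[1]+rr*np.sin(ph)][ok];res=[]
    def F(q):
        d=X-q[:2];a=np.arctan2(d[:,1],d[:,0])-q[2];b=(a+np.pi/6)%(np.pi/3)-np.pi/6   # from corner dir
        return np.hypot(*d.T)*np.cos(np.pi/6-np.abs(b))-20
    for a in range(0,60,6):
        o=least_squares(F,[*c0,np.radians(a)],loss="soft_l1",f_scale=.6,bounds=([c0[0]-4,c0[1]-4,-9],[c0[0]+4,c0[1]+4,9]));res.append((o.cost,np.degrees(o.x[2])%60,o.x[0],o.x[1],ok.sum()))
    res.sort();return [[round(float(v),1) for v in r] for r in (res[0],next((r for r in res if 6<abs(r[1]-res[0][1])<54),res[-1]))]
E
timeout 100 python3 - <<'E'
from hp import *
for f in("ta","ta2","ta5","ta6","ta9"): print(f,fit(f"pics/{f}.png","top",(596.4,-111)))
for f in("sa","sa2","sa5","sa7","sa9"): print(f,fit(f"pics/{f}.png","scene",(594,-112)))
E
```

```text
ta [[35.0, 8.0, 595.8, -110.5, 74.0], [35.0, 8.0, 595.8, -110.5, 74.0]]
ta2 [[35.7, 8.6, 595.8, -110.6, 76.0], [35.7, 8.6, 595.8, -110.6, 76.0]]
ta5 [[13.6, 6.5, 595.7, -110.6, 70.0], [13.6, 6.5, 595.7, -110.6, 70.0]]
ta6 [[21.1, 59.8, 595.9, -110.6, 72.0], [21.1, 59.2, 595.9, -110.6, 72.0]]
ta9 [[31.0, 47.3, 595.7, -110.5, 72.0], [31.0, 47.2, 595.7, -110.5, 72.0]]
sa [[10.2, 11.5, 593.4, -112.5, 63.0], [10.3, 10.9, 593.4, -112.5, 63.0]]
sa2 [[12.4, 11.6, 593.3, -112.4, 64.0], [12.4, 11.6, 593.3, -112.4, 64.0]]
sa5 [[10.8, 9.2, 593.5, -112.8, 59.0], [10.8, 9.2, 593.5, -112.8, 59.0]]
sa7 [[4.9, 56.2, 593.6, -112.3, 47.0], [4.9, 56.2, 593.6, -112.3, 47.0]]
sa9 [[12.4, 47.7, 593.7, -112.6, 58.0], [34.7, 13.6, 593.6, -111.9, 58.0]]
```

```bash
timeout 100 python3 - <<'E'
from hp import *
cv2.imwrite("pics/ta10.png",get_image("top")[:,:,::-1]);cv2.imwrite("pics/sa10.png",get_image("scene")[:,:,::-1])
for f in("ta8","ta10"): print(f,fit(f"pics/{f}.png","top",(596.4,-111)))
for f in("sa8","sa10"): print(f,fit(f"pics/{f}.png","scene",(594,-112)))
E
```

```text
ta8 [[37.2, 43.5, 595.5, -110.5, 73.0], [56.0, 12.6, 595.9, -111.4, 73.0]]
ta10 [[32.7, 47.3, 595.6, -110.5, 71.0], [32.8, 47.2, 595.7, -110.5, 71.0]]
sa8 [[6.3, 42.5, 593.7, -112.5, 55.0], [6.3, 42.5, 593.7, -112.5, 55.0]]
sa10 [[12.9, 47.8, 593.6, -112.6, 59.0], [37.1, 17.8, 593.4, -112.0, 59.0]]
```

The nut read about 89° turned under load and about 4–5° less after the wrench came off. The easy-running thread probably crept back with jaw friction. I'll lay the wrench down first, then snug the collar again with a light, slipping grip while the valve is still shut.

```bash

python3 -m crank '[[0.1,-0.05,3,0,0,0,1],[0,0,4,0,0,0,1],[0,0,4,0,0,0,1],[0,0,3,0,0,0,1],[0,0,1.5,0,0,0,1],[0,0,0.8,0,0,0,1],[0,0,0,0,0,0,1],[0,0,0,0,0,0,1]]'; python3 -m crank '[[0,0,0.4,0,0,0,1],[0,0,0.3,0,0,0,1],[0,0,0,0,0,0,1],[0,0,0,0,0,0,1]]'
```

```text
time_s: 36.05
eef_pos: [520.1, -361.5, 32.5]
tool_rot: [0.001, 0.997, -0.071, 0.001]
ft_force: [0.2, -0.8, -2.4]
grip_width: 0.167
finger_force: 30.0
time_s: 36.45
eef_pos: [519.1, -361.7, 24.9]
tool_rot: [0.001, 0.997, -0.072, 0.0]
ft_force: [-3.2, 0.8, 3.5]
grip_width: 0.169
finger_force: 30.0
```

```bash

python3 -m crank '[[0,0,0.1,0,0,0,1],[0,0,0,0,0,0,1.6],[0,0,0,0,0,0,2.2],[0,0,0,0,0,0,3.6],[0,0,0,0,0,0,3.6],[0,0,-2,0,0,0,3.6],[0,0,-4,0,0,0,3.6],[0,0,-4.5,0,0,0,4],[0,0,-4.5,0,0,0,6],[0,0,-4.5,0,0,0,6],[0,0,0,0,0,0,6]]'; python3 - <<'E'
from h import *
st()
p=sensors.get_state()['eef_pos'];print(toolmove(np.array([594.5,-112.5,p[2]])-p))
a=get_image("top")[:,:,::-1];b=get_image("scene")[:,:,::-1];cv2.imwrite("pics/ta11.png",a);cv2.imwrite("pics/sa11.png",b)
E
```

```text
time_s: 37.55
eef_pos: [521.4, -364.4, 225.5]
tool_rot: [0.004, 0.997, -0.071, 0.005]
ft_force: [-0.1, 0.5, -0.9]
grip_width: 0.625
finger_force: 0.0
37.55 [ 521.4 -364.4  225.5] [[0.99, -0.142, 0.01], [-0.142, -0.99, -0.009], [0.011, 0.008, -1.0]] [-0.1  0.5 -0.9] 0.6253293746344961 0.0 [ 0.09  0.73  0.92  1.49 -0.6   1.21 -0.62]
[  3.67 -25.98  -0.16]
```

```bash

python3 -m crank '[[0.61,-4.3,0,0,0,0,6],[0.61,-4.3,0,0,0,0,6],[0.61,-4.3,0,0,0,0,6],[0.61,-4.3,0,0,0,0,6],[0.61,-4.3,0,0,0,0,6],[0.61,-4.35,0,0,0,0,6],[0,0,3,0,0,0,6],[0,0,3,0,0,0,6],[0,0,3,0,0,0,5],[0,0,3.4,0,0,0,4],[0,0,0,0,0,0,3.6],[0,0,0,0,0,0,3.6]]';python3 -m crank '[[0,0,0,0,0,0,3.6],[0,0,0,0,0,0,3.6]]'; python3 - <<'E'
from h import *
p=sensors.get_state()['eef_pos'];print(toolmove(np.array([594.5,-113.3,97.5])-p))
E
```

```text
time_s: 38.85
eef_pos: [587.8, -111.7, 88.8]
tool_rot: [0.002, 0.997, -0.073, -0.005]
ft_force: [1.1, -6.5, -18.9]
grip_width: 0.422
finger_force: 29.8
time_s: 39.05
eef_pos: [587.8, -111.7, 88.7]
tool_rot: [0.002, 0.997, -0.073, -0.005]
ft_force: [0.7, -7.0, -19.0]
grip_width: 0.422
finger_force: 29.8
[ 0.68  0.06 -0.88]
```

The fingers came down too low and clamped the hexagon. I'll open at once, rise and settle.

```bash

python3 -m crank '[[0,0,0,0,0,0,4.6],[0,0,0,0,0,0,5],[0,0,0,0,0,0,5],[0,0,0,0,0,0,5],[0,0,0,0,0,0,5]]'; python3 - <<'E'
from h import *
p=sensors.get_state()['eef_pos'];print(toolmove(np.array([594.5,-113.3,101])-p))
E
```

```text
time_s: 39.55
eef_pos: [592.8, -109.8, 94.7]
tool_rot: [-0.0, 0.997, -0.071, 0.001]
ft_force: [-0.1, 0.3, 0.6]
grip_width: 0.536
finger_force: 0.0
[ 0.22  0.32 -0.63]
```

```bash

python3 -m crank '[[0.2,0.3,-0.65,0,0,0,5],[0,0,0,0,0,0,5],[0,0,0,0,0,0,5],[0,0,0,0,0,0,4],[0,0,0,0,0,0,3]]';
python3 -m crank '[[0,0,0,0,0,0,2.34],[0,0,0,0,0,0,2.34],[0,0,0,0,0,0,2.34],[0,0,0,0,0,0,2.34]]'; python3 q.py;
python3 -m crank '[[0,0,0,0,0,3,2.34],[0,0,0,0,0,0,2.34]]'>/dev/null; python3 q.py
python3 -m crank '[[0,0,0,0,0,3,2.34],[0,0,0,0,0,0,2.34]]'>/dev/null; python3 q.py
python3 -m crank '[[0,0,0,0,0,3,2.34],[0,0,0,0,0,0,2.34]]'>/dev/null; python3 q.py
python3 -m crank '[[0,0,0,0,0,3,2.34],[0,0,0,0,0,0,2.34]]'; python3 q.py
python3 -m crank '[[0,0,0,0,0,3,2.34],[0,0,0,0,0,0,2.34]]'; python3 q.py
```

```text
time_s: 40.05
eef_pos: [593.8, -113.3, 100.5]
tool_rot: [-0.0, 0.997, -0.071, -0.0]
ft_force: [0.7, -0.5, 0.3]
grip_width: 0.41
finger_force: 0.0
time_s: 40.45
eef_pos: [593.9, -113.1, 100.5]
tool_rot: [-0.0, 0.997, -0.071, -0.0]
ft_force: [0.0, 0.5, -0.0]
grip_width: 0.258
finger_force: 8.5
heading -8.17 nut-at [ 719.6 -131.2  100.5] ftool [-0.1 -0.5  0. ] T [0.14 0.14 0.01]
M -0.06
heading -11.17 nut-at [ 718.5 -137.7  100.5] ftool [ 0.1 -0.5 -0.5] T [0.16 0.15 0.  ]
M -0.06
heading -14.1 nut-at [ 717.  -144.1  100.5] ftool [ 0.6 -1.4  0.6] T [0.19 0.17 0.01]
M -0.16
heading -17.08 nut-at [ 715.2 -150.4  100.5] ftool [-1.2  0.1 -0.2] T [0.27 0.19 0.07]
M 0.09
time_s: 41.25
eef_pos: [593.8, -113.1, 100.6]
tool_rot: [-0.0, 0.985, -0.174, -0.0]
ft_force: [0.8, 2.1, 0.8]
grip_width: 0.253
finger_force: 8.5
heading -20.06 nut-at [ 713.  -156.7  100.5] ftool [ 0.  -2.2 -0.8] T [ 0.31  0.28 -0.  ]
M -0.28
time_s: 41.45
eef_pos: [593.8, -113.1, 100.6]
tool_rot: [-0.0, 0.98, -0.2, -0.0]
ft_force: [-1.0, 1.2, 1.2]
grip_width: 0.256
finger_force: 8.5
heading -23.06 nut-at [ 710.6 -162.9  100.6] ftool [-1.4 -0.7 -1.2] T [0.37 0.28 0.07]
M -0.01
```

```bash

for i in 1; do
python3 -m crank '[[0,0,0,0,0,4,2.34],[0,0,0,0,0,0,2.34]]'>/dev/null; python3 q.py
python3 -m crank '[[0,0,0,0,0,4,2.34],[0,0,0,0,0,0,2.34]]'>/dev/null; python3 q.py
python3 -m crank '[[0,0,0,0,0,4,2.34],[0,0,0,0,0,0,2.34]]'>/dev/null; python3 q.py
python3 -m crank '[[0,0,0,0,0,4,2.34],[0,0,0,0,0,0,2.34]]'>/dev/null; python3 q.py
done; python3 - <<'E'
from hp import *
st()
cv2.imwrite("pics/sa12.png",get_image("scene")[:,:,::-1]);cv2.imwrite("pics/ta12.png",get_image("top")[:,:,::-1])
print(fit("pics/sa12.png","scene",(594,-112)),fit("pics/sa11.png","scene",(594,-112)),fit("pics/ta11.png","top",(596.4,-111)))
E
```

```text
heading -27.05 nut-at [ 707.  -170.9  100.7] ftool [-0.6 -1.5 -1.7] T [0.41 0.28 0.03]
M -0.16
heading -31.03 nut-at [ 702.8 -178.7  100.7] ftool [-1.5 -1.1 -0. ] T [0.43 0.25 0.06]
M -0.08
heading -35.03 nut-at [ 698.1 -186.2  100.8] ftool [-0.7 -1.2 -1.8] T [0.42 0.17 0.  ]
M -0.15
heading -39.02 nut-at [ 692.8 -193.3  100.8] ftool [-0.5 -1.  -1.4] T [ 0.47  0.16 -0.01]
M -0.14
42.25 [ 594.1 -113.3  100.8] [[0.777, -0.63, 0.0], [-0.63, -0.777, 0.0], [0.0, -0.0, -1.0]] [0.2 1.1 1.4] 0.25435676412882774 8.47570538520813 [-0.38  0.89  1.    1.71 -0.86  1.04 -1.33]
[[0.0, 0.0, 594.0, -112.0, 0.0], [0.0, 6.0, 594.0, -112.0, 0.0]] [[12.6, 47.6, 593.6, -112.7, 58.0], [36.1, 18.0, 593.3, -111.9, 58.0]] [[32.0, 47.4, 595.7, -110.6, 72.0], [32.1, 47.2, 595.7, -110.5, 72.0]]
```

```bash

python3 -m crank '[[0,0,0,0,0,0,3],[0,0,0,0,0,0,4],[0,0,-3,0,0,0,6],[0,0,-4,0,0,0,6],[0,0,-4,0,0,0,6],[3,4,0,0,0,0,6],[3,4,0,0,0,0,6],[0,4.5,0,0,0,0,6],[-3,4.5,0,0,0,0,6],[-2,4.5,0,0,0,0,6],[-1,4,0,0,0,0,6],[0,0,0,0,0,0,6]]'; python3 - <<'E'
from hp import *
st()
cv2.imwrite("pics/sa13.png",get_image("scene")[:,:,::-1]);cv2.imwrite("pics/ta13.png",get_image("top")[:,:,::-1])
for n in("top","scene"):
    cv2.imwrite(f"pics/{n}0s.png",cv2.resize(cv2.imread(f"pics/{n}0.png"),(560,420),interpolation=cv2.INTER_AREA))
print(fit("pics/sa13.png","scene",(594,-112)),fit("pics/ta13.png","top",(596.4,-111)),"init",fit("pics/scene0s.png","scene",(594,-112)),fit("pics/top0s.png","top",(596.4,-111)))
E
```

```text
time_s: 43.55
eef_pos: [430.1, -314.8, 212.2]
tool_rot: [0.002, 0.94, -0.341, 0.0]
ft_force: [0.6, 0.1, 0.3]
grip_width: 0.642
finger_force: 0.0
43.55 [ 430.1 -314.8  212.2] [[0.767, -0.642, -0.001], [-0.642, -0.767, -0.003], [0.002, 0.003, -1.0]] [0.6 0.1 0.3] 0.6419098311734445 0.0 [-0.06  0.66  1.1   1.79 -0.65  1.11 -1.  ]
[[13.1, 43.4, 593.7, -112.7, 65.0], [13.1, 43.4, 593.7, -112.7, 65.0]] [[37.6, 44.8, 595.9, -110.4, 71.0], [37.6, 44.9, 595.8, -110.4, 71.0]] init [[8.0, 0.6, 593.5, -112.4, 48.0], [8.0, 0.9, 593.5, -112.3, 48.0]] [[26.6, 57.6, 596.0, -110.3, 75.0], [26.6, 58.2, 596.0, -110.3, 75.0]]
```

After the light re-snug, the hexagon reads 43–45°, so the thread is back against its stop. The seat turn is about 85–89° by vision and 89° by force, so I accept it. Now the valve.

```bash

python3 -m crank '[[0,0,-1,0,0,-7.3,6],[0,0,0,0,0,-7.3,6],[0,0,0,0,0,-7.3,6],[0,0,0,0,0,-7.3,6],[0,0,0,0,0,-7.3,6],[0,0,0,0,0,-7.2,6],[0,0,0,0,0,0,6],[0,0,0,0,0,0,6]]'; python3 - <<'E'
from h import *
p=sensors.get_state()['eef_pos'];print(toolmove(np.array([662,134,p[2]])-p))
E
```

```text
time_s: 44.45
eef_pos: [437.7, -309.3, 220.4]
tool_rot: [-0.0, 0.999, 0.039, 0.0]
ft_force: [-0.4, 0.3, -0.0]
grip_width: 0.647
finger_force: 0.0
[ 2.584e+01 -4.243e+01  1.000e-02]
```

```bash

python3 -m crank '[[2.58,-4.24,0,0,0,0,6],[2.58,-4.24,0,0,0,0,6],[2.58,-4.24,0,0,0,0,6],[2.58,-4.24,0,0,0,0,6],[2.58,-4.24,0,0,0,0,6],[2.58,-4.24,0,0,0,0,6],[2.58,-4.24,0,0,0,0,6],[2.58,-4.24,0,0,0,0,6],[2.58,-4.24,0,0,0,0,6],[2.58,-4.24,0,0,0,0,6],[0,0,0,0,0,0,6],[0,0,0,0,0,0,6]]'; python3 - <<'E'
from h import *
st();p=sensors.get_state()['eef_pos'];print(toolmove(np.array([662,134,87])-p))
E
```

```text
time_s: 45.65
eef_pos: [660.4, 135.2, 219.2]
tool_rot: [0.001, 0.999, 0.041, -0.001]
ft_force: [-0.1, -1.1, -0.1]
grip_width: 0.651
finger_force: 0.0
45.65 [660.4 135.2 219.2] [[0.997, 0.082, -0.002], [0.082, -0.997, -0.002], [-0.002, 0.001, -1.0]] [-0.1 -1.1 -0.1] 0.6505633220151177 0.0 [-0.66  0.79  0.88  1.36 -0.61  1.27 -1.24]
[ 0.17  0.12 13.22]
```

```bash

python3 -m crank '[[0.15,0.1,4,0,0,0,6],[0,0,4,0,0,0,6],[0,0,3.2,0,0,0,6],[0,0,2,0,0,0,6],[0,0,0,0,0,0,5],[0,0,0,0,0,0,3],[0,0,0,0,0,0,2.4],[0,0,0,0,0,0,2.4],[0,0,0,0,0,0,2.4]]'
python3 -m crank '[[-0.06,-0.98,0,0,0,-7,2.4],[-0.06,-0.98,0,0,0,-7,2.4],[-0.06,-0.98,0,0,0,-7,2.4],[-0.06,-0.98,0,0,0,-7,2.4],[-0.06,-0.98,0,0,0,-7,2.4],[-0.06,-0.98,0,0,0,-7,2.4],[0,0,0,0,0,0,2.4]]'; python3 -m crank '[[-0.06,-0.98,0,0,0,-7,2.4],[-0.06,-0.98,0,0,0,-7,2.4],[-0.06,-0.98,0,0,0,-7,2.4],[-0.06,-0.98,0,0,0,-7,2.4],[-0.06,-0.98,0,0,0,-7,2.4],[-0.06,-0.98,0,0,0,-7,2.4],[0,0,0,0,0,0,2.4]]';python3 q.py
```

```text
time_s: 46.55
eef_pos: [662.7, 132.1, 90.0]
tool_rot: [-0.0, 0.999, 0.039, 0.001]
ft_force: [-0.2, 0.6, -0.1]
grip_width: 0.279
finger_force: 0.0
time_s: 47.25
eef_pos: [637.9, 184.8, 89.7]
tool_rot: [0.0, 0.919, 0.395, 0.001]
ft_force: [1.2, 0.2, 0.5]
grip_width: 0.26
finger_force: 0.1
time_s: 47.95
eef_pos: [584.2, 207.2, 89.5]
tool_rot: [-0.0, 0.717, 0.697, 0.001]
ft_force: [0.5, 0.8, 0.1]
grip_width: 0.256
finger_force: 0.3
heading 88.41 nut-at [587.7 334.1  89.8] ftool [ 0.8  0.5 -0.1] T [-0.01 -0.05  0.  ]
M 0.06
```

```bash

python3 -m crank '[[-0.04,-0.7,0,0,0,-5,2.4],[0,-0.3,0,0,0,0,2.4],[0,-0.3,0,0,0,0,2.4],[0,0,0,0,0,0,2.4],[0,0,0,0,0,0,2.4]]'; python3 q.py
python3 -m crank '[[0,-0.3,0,0,0,0,2.4],[0,-0.3,0,0,0,0,2.4],[0,0,0,0,0,0,2.4],[0,0,0,0,0,0,2.4]]'; python3 q.py
```

```text
time_s: 48.45
eef_pos: [571.6, 205.7, 89.0]
tool_rot: [0.0, 0.686, 0.728, 0.0]
ft_force: [3.1, 2.2, 1.0]
grip_width: 0.257
finger_force: 1.5
heading 93.43 nut-at [564.  332.4  88.9] ftool [ 2.   3.2 -1. ] T [ 0.33 -0.62  0.07]
M 0.48
time_s: 48.85
eef_pos: [570.3, 205.6, 89.0]
tool_rot: [0.004, 0.686, 0.728, 0.004]
ft_force: [11.8, 2.4, -6.4]
grip_width: 0.259
finger_force: 5.8
heading 93.44 nut-at [562.7 332.3  89. ] ftool [ 1.7 11.9  6.5] T [ 0.54 -2.35  0.07]
M 1.58
```

```bash

python3 -m crank '[[0,0.8,0,0,0,0,2.6],[0,0,0,0,0,0,5],[0,0,0,0,0,0,6],[0,0,-4,0,0,0,6],[0,0,-4.5,0,0,0,6],[0,0,-4.5,0,0,0,6],[-4,0,0,0,0,0,6],[-4.5,0,0,0,0,0,6],[-4.5,0,0,0,0,0,6],[-4.5,0,0,0,0,0,6],[-4.5,0,0,0,0,0,6],[-4.5,0,0,0,0,0,6]]'>/dev/null
python3 -m crank '[[-4.5,0,0,0,0,0,6],[-4.5,0,0,0,0,0,6],[0,0,0,0,0,0,6],[0,0,0,0,0,0,6]]'; python3 - <<'E'
from h import *
a=get_image("top")[:,:,::-1];b=get_image("scene")[:,:,::-1];cv2.imwrite("pics/ta14.png",a);cv2.imwrite("pics/sa14.png",b)
f=lambda im,u,v,w,h:cv2.resize(im[v:v+h,u:u+w],(400,300),interpolation=2)
cv2.imwrite("pics/z.png",np.vstack([np.hstack([f(a,140,170,120,90),f(b,290,130,120,90)]),np.hstack([f(a,370,150,136,102),f(b,100,200,120,90)])]))
E
```

```text
time_s: 50.45
eef_pos: [593.1, -149.8, 218.1]
tool_rot: [-0.001, 0.686, 0.727, -0.001]
ft_force: [-0.1, 0.5, 0.8]
grip_width: 0.646
finger_force: 0.0
```

View pics/z.png

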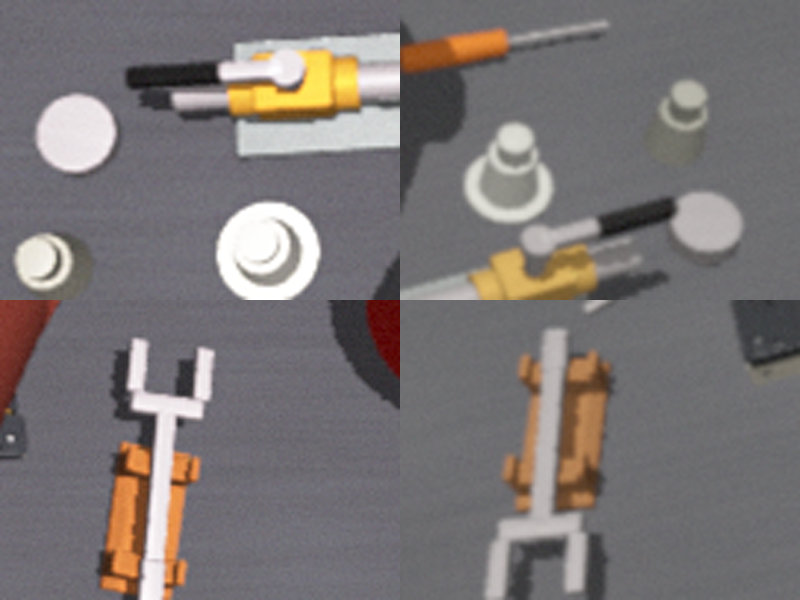

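The wrench lies in its rest between the fences, and the lever is parallel to the pipe, fully open. The cap knob is at tile (40,258) in the top view and (687,96) in the scene view. The holder knob is at (257,245) and (514,138).

```bash
python3 - <<'E'
from h import *
P=lambda n,u,v,z:pix(n,u-.35,v-.35,z,1)
print("cap",P("top",152,247.4,70),P("scene",376.1,158.8,70)," hold",P("top",217.1,243.5,76),P("scene",324.2,171.4,76))
# circle refine on bright knob tops
for f,n,u,v,z in(("ta14","top",152,247.4,70),("ta14","top",217.1,243.5,76),("sa14","scene",376.1,158.8,70),("sa14","scene",324.2,171.4,76)):
    g=cv2.cvtColor(cv2.imread(f"pics/{f}.png"),6);x0,y0=int(u)-9,int(v)-9
    g=cv2.resize(g[y0:y0+18,x0:x0+18],None,fx=8,fy=8,interpolation=2)
    c=cv2.HoughCircles(g,3,1,20,param1=80,param2=8,minRadius=34,maxRadius=60)
    c=c[0][:2] if c is not None else []
    print(n,[(P(n,x0+a/8+.3,y0+b/8+.3,z).round(0),r) for a,b,r in c])
s=sensors.get_state();p=s["eef_pos"];print(toolmove(np.array([444.5,282,p[2]])-p))
E
```

```text
cap [450.  306.6  70. ] [450.6 306.6  70. ]  hold [458.4 150.   76. ] [459.5 148.2  76. ]
top [(array([448., 307.,  70.]), np.float32(56.9)), (array([451., 301.,  70.]), np.float32(52.7))]
top [(array([459., 148.,  76.]), np.float32(41.9)), (array([461., 142.,  76.]), np.float32(48.0))]
scene []
scene [(array([470., 145.,  76.]), np.float32(56.0)), (array([461., 146.,  76.]), np.float32(34.8))]
[ 43.71 -12.23   0.12]
```

The cap has been knocked and is now at (450,307). The holder is at (460,148.5). I'll go to the cap.

```bash

python3 -m crank '[[4.19,-1.05,0,0,0,0,6],[4.19,-1.05,0,0,0,0,6],[4.19,-1.05,0,0,0,0,6],[4.19,-1.05,0,0,0,0,6],[4.19,-1.05,0,0,0,0,6],[4.19,-1.05,0,0,0,0,6],[4.19,-1.05,0,0,0,0,6],[4.19,-1.05,0,0,0,0,6],[4.19,-1.05,0,0,0,0,6],[4.19,-1.05,0,0,0,0,6],[4.19,-1.05,0,0,0,0,6],[0,0,0,0,0,0,6]]'>/dev/null
python3 -m crank '[[0,0,4,0,0,0,6],[0,0,4,0,0,0,6],[0,0,3,0,0,0,6],[0,0,0,0,0,0,6],[0,0,0,0,0,0,6]]'; python3 - <<'E'
from h import *
p=sensors.get_state()['eef_pos'];print(toolmove(np.array([450.3,306.8,51])-p))
E
```

```text
time_s: 52.25
eef_pos: [450.7, 304.9, 109.1]
tool_rot: [-0.0, 0.685, 0.729, -0.0]
ft_force: [-0.5, 0.2, 0.3]
grip_width: 0.645
finger_force: 0.0
[ 0.19 -0.03  5.81]
```

```bash

python3 -m crank '[[0.19,0,2.5,0,0,0,6],[0,0,2.3,0,0,0,6],[0,0,1,0,0,0,6],[0,0,0,0,0,0,6],[0,0,0,0,0,0,6]]'
python3 -m crank '[[0,0,0,0,0,0,4],[0,0,0,0,0,0,2.6],[0,0,0,0,0,0,2.6],[0,0,0,0,0,0,2.6],[0,0,0,0,0,0,2.6]]'
```

```text
time_s: 52.75
eef_pos: [452.1, 306.9, 52.1]
tool_rot: [0.0, 0.685, 0.729, 0.001]
ft_force: [0.7, 0.8, 0.0]
grip_width: 0.646
finger_force: 0.0
time_s: 53.25
eef_pos: [451.0, 306.3, 50.7]
tool_rot: [-0.0, 0.685, 0.728, -0.0]
ft_force: [-0.2, -0.1, 0.0]
grip_width: 0.32
finger_force: 29.8
```

```bash

python3 -m crank '[[0,0,-2,0,0,0,2.6],[0,0,-3,0,0,0,2.6],[0,0,-3,0,0,0,2.6],[0,0,-2,0,0,0,2.6],[0,0,0,0,0,0,2.6],[-4,0.3,0,0,0,0,2.6],[-4,0,0,0,0,0,2.6],[-4,0,0,0,0,0,2.6],[-3.5,0,0,0,0,0,2.6],[0,0,0,0,0,0,2.6],[0,0,0,0,0,0,2.6]]'; python3 - <<'E'
from h import *
p=sensors.get_state()['eef_pos'];print(toolmove(np.array([460.2,148.8,p[2]])-p))
cv2.imwrite("pics/ta15.png",get_image("top")[:,:,::-1]);cv2.imwrite("pics/sa15.png",get_image("scene")[:,:,::-1])
E
```

```text
time_s: 54.35
eef_pos: [463.0, 151.1, 149.7]
tool_rot: [-0.001, 0.686, 0.728, -0.001]
ft_force: [-0.1, 1.1, -0.1]
grip_width: 0.319
finger_force: 29.8
[-0.21 -0.29  0.  ]
```

```bash

python3 -m crank '[[-0.2,-0.28,0,0,0,0,2.6],[0,0,2,0,0,0,2.6],[0,0,2,0,0,0,2.6],[0,0,0,0,0,0,2.6],[0,0,0,0,0,0,2.6]]'
python3 -m crank '[[0,0,0.6,0,0,0,2.6],[0,0,0.6,0,0,0,2.6],[0,0,0.4,0,0,0,2.6],[0,0,0,0,0,0,2.6],[0,0,0,0,0,0,2.6]]'
python3 -m crank '[[0,0,0.4,0,0,0,2.6],[0,0,0.2,0,0,0,2.6],[0,0,0,0,0,0,2.6],[0,0,0,0,0,0,2.6]]'
```

```text
time_s: 54.95
eef_pos: [460.6, 150.2, 110.6]
tool_rot: [-0.0, 0.685, 0.729, -0.0]
ft_force: [-0.2, 0.3, -0.1]
grip_width: 0.314
finger_force: 29.8
time_s: 55.45
eef_pos: [460.9, 149.5, 94.6]
tool_rot: [-0.0, 0.685, 0.728, -0.0]
ft_force: [-0.3, -0.1, 0.0]
grip_width: 0.319
finger_force: 29.8
time_s: 55.85
eef_pos: [460.9, 149.2, 88.5]
tool_rot: [0.0, 0.685, 0.728, -0.0]
ft_force: [0.4, -0.5, -0.3]
grip_width: 0.317
finger_force: 29.8
```

```bash

python3 -m crank '[[0,0,0.2,0,0,0,2.6],[0,0,0.2,0,0,0,2.6],[0,0,0,0,0,0,2.6],[0,0,0,0,0,0,2.6]]'
python3 -m crank '[[0,0,0.3,0,0,0,2.6],[0,0,0,0,0,0,2.6],[0,0,0,0,0,0,2.6]]'
```

```text
time_s: 56.25
eef_pos: [460.7, 149.5, 86.3]
tool_rot: [-0.001, 0.685, 0.728, 0.0]
ft_force: [-3.6, -1.7, 14.2]
grip_width: 0.314
finger_force: 30.0
time_s: 56.55
eef_pos: [460.5, 149.6, 84.9]
tool_rot: [-0.001, 0.685, 0.728, 0.001]
ft_force: [-6.6, -2.8, 28.9]
grip_width: 0.314
finger_force: 30.1
```

The cap bottomed at TCP 86.5 against an expected 86.7, so it is fully home. I'll release, retreat, and verify numerically.

```bash

python3 -m crank '[[0,0,-0.5,0,0,0,2.6],[0,0,0,0,0,0,4],[0,0,0,0,0,0,6],[0,0,0,0,0,0,6],[0,0,-4,0,0,0,6],[0,0,-4,0,0,0,6],[0,0,-4,0,0,0,6],[4,3,0,0,0,0,6],[4.5,3,0,0,0,0,6],[4.5,0,0,0,0,0,6],[4.5,0,0,0,0,0,6],[4.5,0,0,0,0,0,6]]' >/dev/null; python3 -m crank '[[4.5,0,0,0,0,0,6],[4.5,0,0,0,0,0,6],[4.5,0,0,0,0,0,6],[0,0,0,0,0,0,6],[0,0,0,0,0,0,6]]'; python3 - <<'E'
from hp import *
T,S=get_image("top")[:,:,::-1],get_image("scene")[:,:,::-1];cv2.imwrite("pics/tf.png",T);cv2.imwrite("pics/sf.png",S)
def cmp(n,new,old):
    d=cv2.GaussianBlur(cv2.absdiff(cv2.imread(new),cv2.imread(old)).max(2),(3,3),0);m=(d>40).astype(np.uint8)
    k,_,s,c=cv2.connectedComponentsWithStats(m)
    print(n,[(s[i][4],(c[i]*S_).round().tolist()) for i in range(1,k) if s[i][4]>12])
S_=1/.7
cmp("top","pics/tf.png","pics/top0s.png");cmp("scene","pics/sf.png","pics/scene0s.png")
# knob-top of nested cap: template = holder knob look; predicted pixels for knob centre z=106 at (460,148.5)
for n,f in(("top","tf"),("scene","sf")):
    print(n,"pred",(proj(n,[460,148.5,106])).round(1))
    g=cv2.cvtColor(cv2.imread(f"pics/{f}.png"),6);u,v=proj(n,[460,148.5,106]).astype(int);q=g[v-10:v+11,u-10:u+11];m=(q>q.max()*.88);y,x=np.nonzero(m);print("bright centroid",u-10+x.mean(),v-10+y.mean(),m.sum())
print(fit("pics/tf.png","top",(596.4,-111))[0],fit("pics/sf.png","scene",(594,-112))[0])
E
```

```text
time_s: 58.25
eef_pos: [495.7, 505.2, 204.7]
tool_rot: [0.0, 0.684, 0.729, -0.001]
ft_force: [0.1, -0.5, 1.2]
grip_width: 0.644
finger_force: 0.0
top [(np.int32(182), [13.0, 236.0]), (np.int32(40), [56.0, 241.0]), (np.int32(1003), [25.0, 283.0]), (np.int32(35), [612.0, 261.0]), (np.int32(90), [271.0, 267.0]), (np.int32(17), [453.0, 268.0]), (np.int32(19), [598.0, 269.0]), (np.int32(14), [474.0, 273.0]), (np.int32(20), [619.0, 272.0]), (np.int32(15551), [102.0, 470.0]), (np.int32(166), [292.0, 278.0]), (np.int32(21), [257.0, 277.0]), (np.int32(22), [267.0, 286.0]), (np.int32(16), [63.0, 290.0]), (np.int32(245), [312.0, 348.0]), (np.int32(231), [233.0, 359.0]), (np.int32(16), [600.0, 363.0]), (np.int32(22), [33.0, 420.0]), (np.int32(3646), [140.0, 506.0])]
scene [(np.int32(17), [313.0, 6.0]), (np.int32(192), [383.0, 11.0]), (np.int32(605), [643.0, 31.0]), (np.int32(153), [690.0, 6.0]), (np.int32(58), [716.0, 6.0]), (np.int32(768), [746.0, 20.0]), (np.int32(185), [787.0, 9.0]), (np.int32(33), [354.0, 19.0]), (np.int32(28), [301.0, 28.0]), (np.int32(18), [674.0, 21.0]), (np.int32(32), [698.0, 24.0]), (np.int32(27), [344.0, 39.0]), (np.int32(227), [692.0, 39.0]), (np.int32(41), [342.0, 46.0]), (np.int32(52), [682.0, 50.0]), (np.int32(3006), [701.0, 112.0]), (np.int32(1066), [555.0, 153.0]), (np.int32(2680), [594.0, 215.0]), (np.int32(58), [654.0, 158.0]), (np.int32(15), [672.0, 177.0]), (np.int32(39), [677.0, 188.0]), (np.int32(61), [524.0, 225.0]), (np.int32(56), [466.0, 234.0]), (np.int32(13), [518.0, 236.0]), (np.int32(61), [464.0, 244.0]), (np.int32(98), [463.0, 256.0]), (np.int32(46), [518.0, 275.0]), (np.int32(88), [519.0, 285.0])]
top pred [215.8 241. ]
bright centroid 214.86231884057972 239.92028985507247 138
scene pred [324.9 164.6]
bright centroid 325.5217391304348 165.53623188405797 69
[37.4, 44.7, 596.0, -110.6, 77.0] [10.9, 43.6, 593.6, -112.8, 63.0]
```

Only the lever, nut, wrench (by a few pixels), cap and holder have changed. The cap knob sits at its predicted fully-home height, the nut angle is unchanged, and the tin and tape have not moved. Handing in.

```bash
python3 -c "
from bench import arm
print(arm.sign_off())"
```

```text
the job is handed in; nothing more can be done
None
```

The job is handed in: the wrench is on its rest, the only loose cap is home on the holder and the valve is fully open again, but the nut's quarter turn is good only to a few degrees (about 89° by force, 82–88° by camera) and after the wrench I had to re-snug the collar lightly, valve still shut, because it had crept back about 4° and my fingers had briefly clamped the hexagon.

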